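# Dam and hold a gel casting tray

## Robot

A 6-joint arm with a two-finger parallel gripper is mounted at the origin on the work surface. World frame = base frame: x ahead of the robot, y to its left, z up, the work surface at z = 0. Lengths are in m, angles in rad, forces in N, time in s.
With the tool pointing down it reaches from about 0.425 to 0.925 m from the base axis. Payload 12.5 kg.
Tool frame: the origin (TCP) lies at the centre of the arm's flange, where the gripper is bolted on; the fingertips stand 173 mm ahead of it and the grasp point (between the pads) lies 155 mm ahead of it; z points along the fingers, y is the direction in which the jaws open and shut (so a half turn about z gives the same grasp; the last joint's range is limited). The gripper opens to 85 mm and grips with 20 to 120 N. Pads are 22 mm wide; open, the fingers measure 114 mm over their backs; the gripper's body (76 mm by 85 mm) begins 54 mm behind the grasp point. The pads swing forward as they close: fully open they stand 13 mm farther back than shut.
Start: joints at [-1.327, 0.491, 1.559, -0, 1.092, -0.106], TCP at [0.214, -0.587, 0.405] pointing down, gripper open.
Joint ranges: [-3.1, 3.1], [-0.84, 2.19], [0.05, 2.79], [-1.13, 4.28], [0.06, 2.93], [-2.69, 2.69]. Speed limits (rad/s): [2.22, 2.22, 2.79, 3.14, 3.14, 3.14].

## Interface

Orientations are given as a unit quaternion [w, x, y, z].
In Python, from plant import ctrl, optics, workorder, finder gives the robot as it stands. The module is installed in compiled form; this text tells all that it offers.
- The arm moves only by the tool carry_out, never from a script. Its arguments are lists of equal length, an entry for each row: "travel": the shift along the tool's x, y, z scaled (see below), a list of three; "dr": the turn, a rotation vector about the tool's x, y, z scaled (see below), a list of three; "jaw": the gripper's target within -1 to 1 (fully open at 1, half-way at 0, shut at -1). In form: {"travel": [[dx, dy, dz], ...], "dr": [[wx, wy, wz], ...], "jaw": [jaw, ...]}. A call has 1 to 20 rows; each row is the pose to reach, as a shift and turn from the pose measured when the call began, along the tool's axes at that moment; what a row does not reach only later rows make up. The controller multiplies each number of a shift by 0.6 m and each number of a turn by 45 degrees. A row lasts 1/12 s, in which the tool goes at most 41.7 mm and 7.16 degrees, less where a joint would pass 70% of its speed; a pose out of reach is approached as far as the arm can. A call with a number of a shift or a turn outside -1 to 1 is refused whole. A call with a gripper value outside its range is refused whole. The fingers move at their own pace and stop on an object; the grip force is fixed at half the most. Time passes only in rows, so rows that repeat a pose let the fingers close. It gives the time, the measured TCP pose, the force and the opening at its end, in the units of the state.
- ctrl.read_state(): the state, without advancing time (a new reading comes with each control period).
- optics.grab_frame(name): name is "scene" or "top"; returns a dict with "pixels" (400x640x3 uint8, blue, green, red), "camera_matrix" (3x3 intrinsics, pixels), "R" (3x3) and "t" (3): a world point X has camera coordinates R X + t. Camera axes: x right, y down, z forward; pixel columns grow to the right and rows downward; lengths in m; the calibration is good to about 2 mm. A picture is of the moment at which its call begins. There is no depth.
- workorder.job_done(): hands the job in, once; it reports no verdict.
Trained networks look in the newest picture that a camera, given by its name, has taken for a name from the list of things; names that differ only in an ending like _2 or _b are one class to them, and where a whole thing is asked for, a point or a joint stands for the part that bears it (a point fixed in the world has none). Each returns a list of dicts, best first, with "score" (0 to 1); they miss things now and then, are a little off and sometimes report something else, mostly with a low value. They report only what shows in the picture. A call takes as long as a camera call. They do not tell look-alikes from the thing itself.
- finder.trace(camera, thing): "region" (400x640 bool, what is visible of it) and "uv" ([column, row] in pixels, amid what is visible of it).
The state is a dict: "t": time; "qpos": joint angles; "qvel": joint speeds; "effort": joint torques, N m; "ee_pos": TCP position; "tcp_rot": TCP orientation; "force": force on the tool from outside, world axes, zero at the start; "ft_torque": the same for the moment, N m; "opening": finger opening in m.
Only numpy, scipy, OpenCV 4.12 (cv2) and the standard library are available. Lean on these libraries where they do the work, as an engineer would, in place of code of your own. Each camera call takes 0.05 s, during which the arm holds its last target.

## Task

Get the casting stand ready: take the comb out of the gel tray and return it to its own slot in the comb rack, leaving everything else on the bench in place. Then stand the dam upright and all the way down in the gap between the tray's end and a stop, only in the gap that is wide enough and never forced into the narrow one, and let go of it. Finally push the tray (not the dam) along the stand until the dam is clamped flush between tray and stop, and finish while holding that gentle, steady push, the tray flat on the stand.

Things in the scene. Friction and masses are not known exactly. Their poses are not given: they have to be found in the camera images.
- stand: Fixed grey casting stand. Origin: centre of its underside, on the bench. Base plate 130 (x) x 214 (y) x 8 mm high, its top (the stand's floor) at z = 8 mm; two rails 10 mm thick along y, inner faces at x = +-47 mm, tops at z = 26 mm. The tray lies between the rails; its two stops stand at the y ends.
- slim_stop: Fixed grey end stop on the stand, 94 (x) x 10 (y) x 34 mm high, standing on the stand's floor at y = +84 or -84 mm of the stand (which end varies), axes as the stand's. Origin: centre of its underside, 8 mm above the bench. Between it and the tray is a gap of 17 to 21 mm at the start.
- deep_stop: Fixed grey end stop like the slim one but 38 mm thick along y, at the other end of the stand (y = -84 or +84 mm). Origin: centre of its underside. Between it and the tray is a gap of only 3 to 7 mm at the start.
- tray: Loose open gel tray (0.2 to 0.4 kg, white plastic), 90 (x) x 120 (y) x 34 mm high, walls and bottom 5 mm thick, lying on the stand's floor between the rails (2 mm play each side); it slides along the stand's y. Origin: centre of its underside; axes as the stand's.
- comb: Loose white gel comb with eight teeth (about 0.06 kg). Grip bar 110 (x) x 14 (y) x 34 mm (z), upright; origin: centre of the bar's underside, z up. Below the bar hang the teeth: 76 (x) x 6 (y) mm, 24 mm deep. At the start the bar rests across the tray's two long rims, its x roughly along the tray's x, the teeth hanging in the tray.
- dam: Loose black plastic dam (about 0.12 kg), standing upright alone on the bench between stand and rack. Blade 60 (x) x 12 (y) mm from z = 0 to 38 mm (the lowest 4 mm only 8 mm thick); above it a grip tab 36 (x) x 12 (y) mm up to z = 78 mm. Origin: centre of its underside, z up.
- rack: Fixed steel base plate of the comb rack, 150 (x) x 224 (y) x 6 mm. Origin: centre of its underside. It carries three one-slot holders side by side along its y at y = -74, 0 and +74 mm, in varying order.
- holder_long: Fixed grey comb holder with the long slot, for the eight-toothed comb (label on its +x face with eight bars). Block 124 (x) x 46 (y) x 36 mm high; slot 80 (x) x 10 (y) mm, through its middle. Origin: centre of its underside. Empty.
- holder_long_mouth (a point): Middle of the slot's mouth on top of holder_long, 36 mm above the holder's underside, 42 mm above the bench; axes as the holder's. The comb's origin comes here when it is stored with its x along the slot.
- holder_mid: Fixed holder of the same outer size with a slot only 54 mm long (five bars); empty, not for this comb.
- holder_short: Fixed holder of the same outer size with a slot 30 mm long (three bars); the short comb is stored in it.
- short_comb: Bystander: short comb stored in holder_short; same grip bar as the comb, three teeth over 26 mm. Origin: centre of the bar's underside.
- bottle: Bystander: white plastic bottle, 60 mm across, 130 mm tall. Origin: centre of its underside.
- beaker: Bystander: glass beaker, 66 mm across, 80 mm tall. Origin: centre of its underside.
- marker: Bystander: black marker pen, 12 mm thick, 120 mm long, lying (origin: centre of its underside).
- tube_rack: Bystander: blue tube block, 90 x 160 x 40 mm (x, y, z). Origin: centre of its underside.
- calculator: Bystander: pocket calculator, 120 x 75 x 12 mm (x, y, z), lying flat. Origin: centre of its underside.
- tip_bin: Bystander: open green bin, 100 x 120 x 50 mm. Origin: centre of its underside.
- jar: Bystander: amber jar, 56 mm across, 70 mm tall. Origin: centre of its underside.
There are look-alikes about, which are no part of the job. What is shaped like the tray but brown is not meant. Leave any blue or orange look-alike of the comb alone.

How it is judged:
By the outcome, as a careful person would: the job done as asked, in the order asked, and still so for the second after the job is handed in, while the arm keeps its last pose, push and grip.
It also fails if it takes over 72 s, if anything falls off the work surface, if the arm or the gripper's body presses on something with over 40 N, if the wrist force passes 120 N, or if a joint passes its speed limit or range.

## Working session

There is one attempt and no reset: what is moved stays moved. The work goes in short steps, Python scripts to look and compute and a tool call to move; the robot and the scene stay as the last step left them, time stands still between calls to the robot, and variables do not carry over. Pictures are saved under pics/ and viewed, and the job is handed in when it is done.

Besides the shell and the picture viewer there is one more tool, called after "Call:" as a command line: name --argument value ..., lists and objects as JSON in quotes. carry_out: Moves the arm, as the interface text tells. Shifts and turns lie within -1 to 1; 1 stands for 0.6 m of shift or 45 degrees of turn. Its arguments: {"type":"object","properties":{"travel":{"type":"array","items":{"type":"array","items":{"type":"number","minimum":-1,"maximum":1}}},"dr":{"type":"array","items":{"type":"array","items":{"type":"number","minimum":-1,"maximum":1}}},"jaw":{"type":"array","items":{"type":"number"}}},"required":["travel","dr","jaw"]}

```bash
mkdir -p pics; ls; python3 - <<'E'
from plant import ctrl, optics, workorder, finder
import cv2,pickle
s=ctrl.read_state(); print(s)
for n in ("scene","top"):
    f=optics.grab_frame(n); cv2.imwrite(f"pics/{n}0.png",f["pixels"]); pickle.dump(f,open(f"{n}0.pkl","wb"))
    print(n,f["camera_matrix"],f["R"],f["t"])
    for th in ["stand","slim_stop","deep_stop","tray","comb","dam","rack","holder_long","holder_mid","holder_short","short_comb"]:
        r=finder.trace(n,th)
        print(th,[(round(d["score"],2),[round(float(v),1) for v in d["uv"]],int(d["region"].sum())) for d in r])
E
```

```text
pics
{'t': 0.0, 'qpos': array([-1.32658796e+00,  4.91581198e-01,  1.55946037e+00,  2.97424255e-05,
        1.09172545e+00, -1.05610724e-01]), 'qvel': array([ 1.23007080e-03, -2.84931286e-05,  6.95827761e-04,  1.13113950e-03,
        1.00641818e-03,  3.89989830e-04]), 'effort': array([-1.79052175e-03, -6.18456459e+01, -2.61596614e+01, -1.29841560e-04,
        4.08362655e-03, -4.78661411e-05]), 'ee_pos': array([ 0.21421379, -0.5871075 ,  0.40411042]), 'tcp_rot': array([-5.86685259e-04,  9.84743308e-01,  1.74012278e-01, -2.74970254e-05]), 'force': array([ 0.35830176,  0.69503524, -0.37259118]), 'ft_torque': array([0.01472121, 0.00945059, 0.00887795]), 'opening': 0.0853982436877904}
scene [[431.04054259   0.         323.75028118]
 [  0.         431.04054259 198.44595024]
 [  0.           0.           1.        ]] [[ 0.45100597  0.89251062 -0.00429054]
 [ 0.71723004 -0.36528543 -0.59342027]
 [-0.53120117  0.26455878 -0.80488134]] [-0.12689682 -0.33644323  1.46106807]
stand [(0.72, [300.0, 247.4], 1350)]
slim_stop [(0.61, [315.8, 221.8], 170)]
deep_stop [(0.96, [250.5, 238.6], 518), (0.63,
[... 748 characters left out ...]
2229431   0.0040675  -0.97482297]] [-0.08928747  0.48716839  1.30565456]
stand [(0.9, [350.1, 196.2], 1176)]
slim_stop [(0.26, [350.9, 192.7], 1164), (0.2, [442.7, 181.0], 181), (0.19, [231.9, 169.2], 895)]
deep_stop [(0.82, [405.3, 193.8], 450), (0.28, [350.6, 194.9], 1172)]
tray [(0.56, [378.4, 190.4], 1226)]
comb [(0.7, [371.5, 185.0], 266), (0.57, [492.7, 167.7], 191)]
dam [(0.48, [188.3, 103.8], 462), (0.38, [280.8, 210.4], 1193)]
rack [(0.55, [216.9, 179.3], 1508), (0.5, [180.1, 176.0], 580)]
holder_long [(0.69, [230.3, 173.8], 846)]
holder_mid [(0.64, [206.1, 172.8], 892)]
holder_short [(0.91, [182.6, 176.2], 579)]
short_comb [(0.75, [175.4, 173.4], 336), (0.28, [215.3, 180.6], 1532)]
```

View pics/scene0.png

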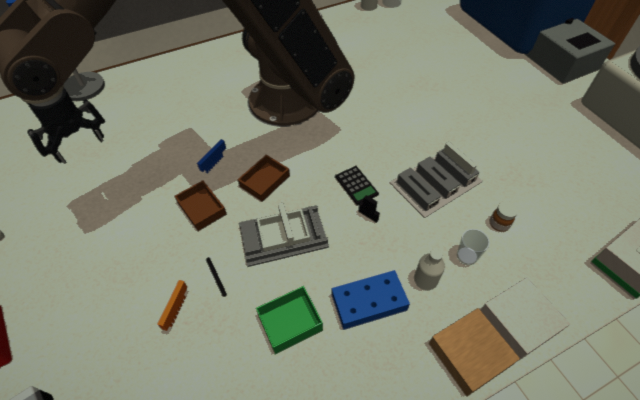

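View pics/top0.png

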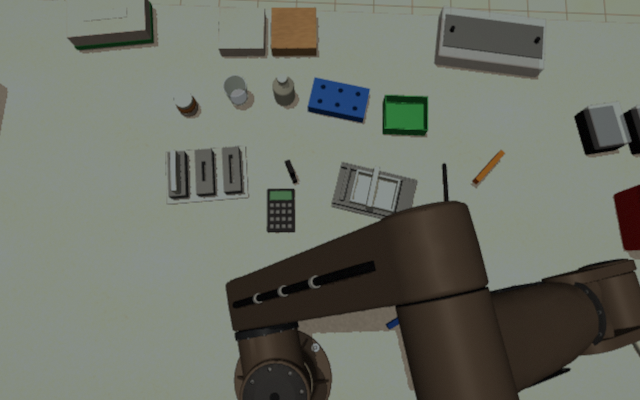

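```bash
python3 - <<'E'
import cv2,pickle
t=pickle.load(open("top0.pkl","rb"))["pixels"]; s=pickle.load(open("scene0.pkl","rb"))["pixels"]
cv2.imwrite("pics/topA.png",cv2.resize(t[140:240,310:450],None,fx=5.7,fy=5.7,interpolation=cv2.INTER_CUBIC))
cv2.imwrite("pics/topB.png",cv2.resize(t[120:240,150:310],None,fx=5,fy=5,interpolation=cv2.INTER_CUBIC))
cv2.imwrite("pics/scA.png",cv2.resize(s[180:290,220:370],None,fx=5.3,fy=5.3,interpolation=cv2.INTER_CUBIC))
cv2.imwrite("pics/scB.png",cv2.resize(s[130:240,350:500],None,fx=5.3,fy=5.3,interpolation=cv2.INTER_CUBIC))
E
```

```text
(no output)
```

View pics/topA.png

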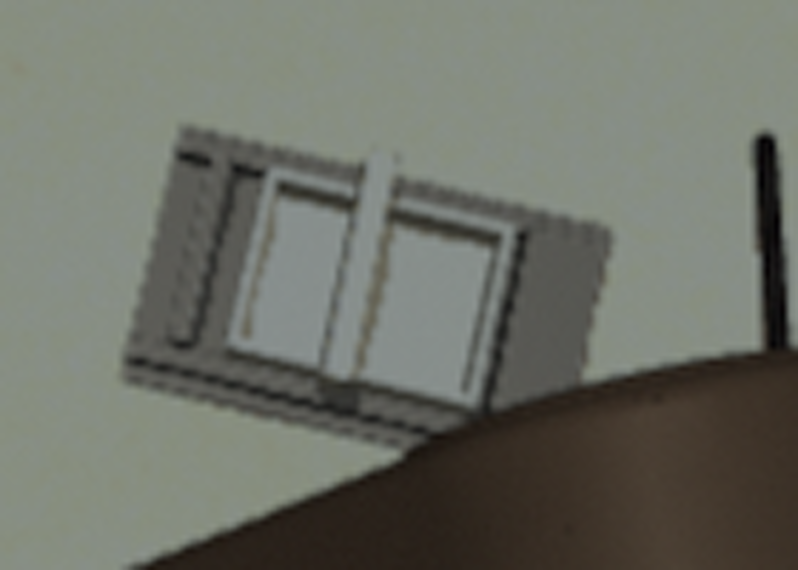

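View pics/topB.png

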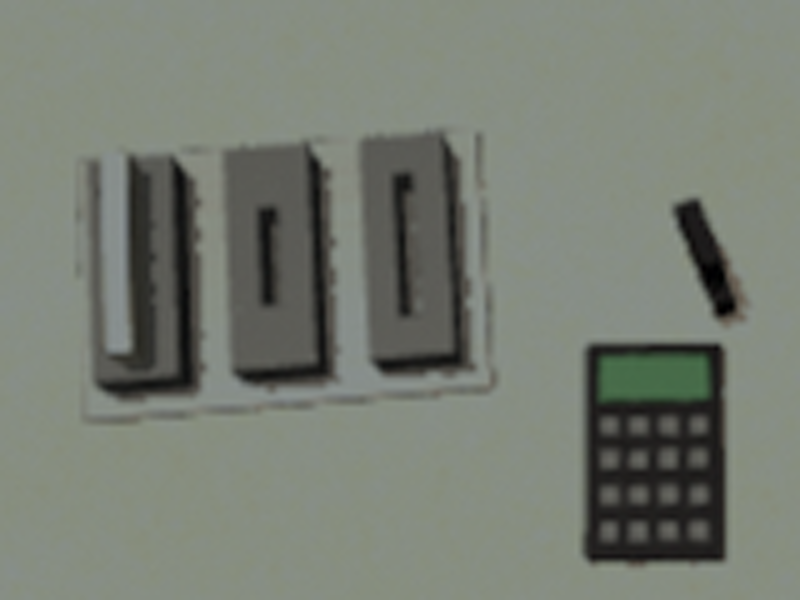

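View pics/scA.png

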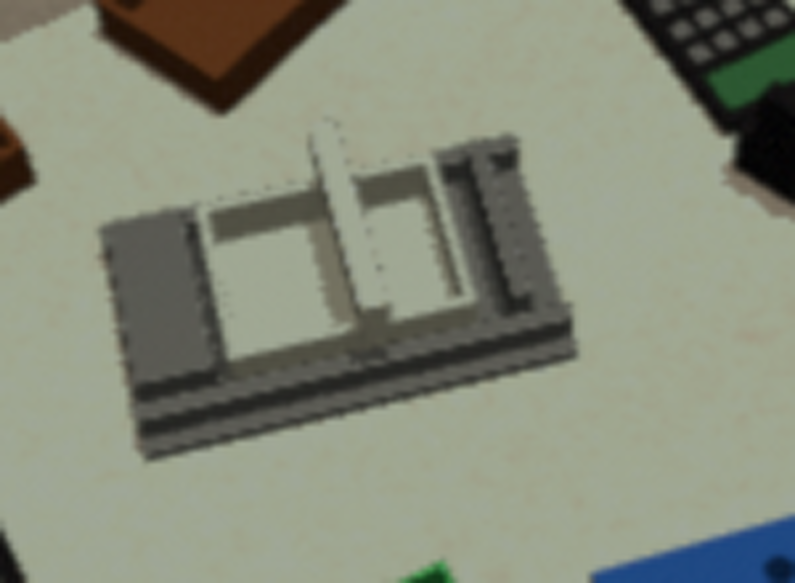

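View pics/scB.png

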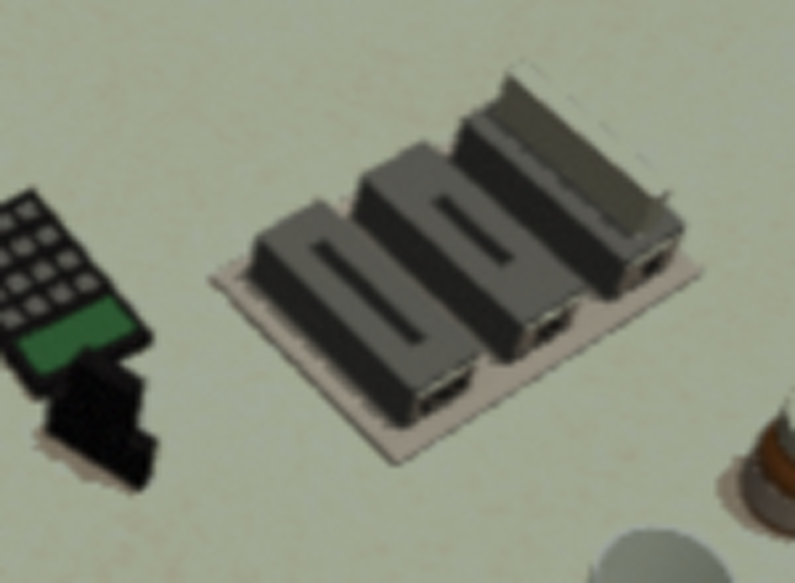

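The slim gap lies at the stand's +y end: its dark stop is at about (345,190) in the top view. The white comb is across the tray at (372,188). The dam is upright at (291,171), and the long-slot holder is the rack's rightmost, at (231,170). Next I'll fit poses by picked corners plus edge refinement.

```bash
cat > h.py <<'E'
import numpy as np,cv2,pickle
from scipy.optimize import least_squares,minimize
def proj(f,P):
    P=np.atleast_2d(P); c=P@f["R"].T+f["t"]; q=c@f["camera_matrix"].T; return q[:,:2]/q[:,2:]
def back(f,uv,z):
    K=f["camera_matrix"];d=f["R"].T@np.linalg.solve(K,[uv[0],uv[1],1]);C=-f["R"].T@f["t"]
    return C+d*(z-C[2])/d[2]
def tf(p,pts):
    c,s=np.cos(p[2]),np.sin(p[2]); pts=np.atleast_2d(pts).astype(float)
    return np.c_[p[0]+c*pts[:,0]-s*pts[:,1],p[1]+s*pts[:,0]+c*pts[:,1],pts[:,2]]
def rect(x0,x1,y0,y1,z): 
    a=[(x0,y0,z),(x1,y0,z),(x1,y1,z),(x0,y1,z)]
    return [(a[i],a[(i+1)%4]) for i in range(4)]
def box(hx,hy,z0,z1,cx=0,cy=0):
    e=rect(cx-hx,cx+hx,cy-hy,cy+hy,z0)+rect(cx-hx,cx+hx,cy-hy,cy+hy,z1)
    for sx in(-1,1):
        for sy in(-1,1): e.append(((cx+sx*hx,cy+sy*hy,z0),(cx+sx*hx,cy+sy*hy,z1)))
    return e
def overlay(f,items,crop,sc,name):
    u0,v0,u1,v1=crop; im=cv2.resize(f["pixels"][v0:v1,u0:u1],None,fx=sc,fy=sc,interpolation=cv2.INTER_CUBIC)
    for p,edges,col in items:
        for a,b in edges:
            q=(proj(f,tf(p,[a,b]))-[u0,v0]+.5)*sc
            cv2.line(im,tuple(int(round(v)) for v in q[0]),tuple(int(round(v)) for v in q[1]),col,1,cv2.LINE_AA)
    cv2.imwrite(name,im)
def gradim(f):
    g=cv2.GaussianBlur(f["pixels"],(0,0),0.8).astype(np.float32)
    gx=np.abs(cv2.Sobel(g,cv2.CV_32F,1,0)).max(2);gy=np.abs(cv2.Sobel(g,cv2.CV_32F,0,1)).max(2)
    return np.minimum(np.hypot(gx,gy),120)
def refine(fs,edges,p0,reg=(.006,.006,.05)):
    G=[gradim(f) for f in fs]
    def cost(d):
        p=np.array(p0)+d; tot=0
        for f,g in zip(fs,G):
            for a,b in edges:
                t=np.linspace(.05,.95,25)[:,None]; P=np.array(a)*(1-t)+np.array(b)*t
                q=proj(f,tf(p,P)).astype(np.float32)
                tot-=cv2.remap(g,q[:,:1],q[:,1:],cv2.INTER_LINEAR).mean()
        return tot/len(edges)/len(fs)
    best=None
    rng=np.random.default_rng(0)
    for k in range(12):
        d0=rng.uniform(-1,1,3)*reg if k else np.zeros(3)
        r=minimize(cost,d0,method="Nelder-Mead",options=dict(initial_simplex=np.vstack([d0]+[d0+np.eye(3)[i]*reg[i]*.5 for i in range(3)]),xatol=1e-5,fatol=1e-3))
        if best is None or r.fun<best.fun: best=r
    return np.array(p0)+best.x,best.fun
mm=1e-3
plate=box(.065,.107,0,.008)
holder=lambda cy:box(.062,.023,.006,.042,0,cy)
slot=lambda cy:rect(-.04,.04,cy-.005,cy+.005,.042)
trayrim=rect(-.045,.045,-.06,.06,.042)
trayin=rect(-.04,.04,-.055,.055,.042)
bar=box(.055,.007,.042,.076)
dam=box(.03,.006,0,.038)+box(.018,.006,.038,.078)
E
python3 - <<'E'
from h import *
T=pickle.load(open("top0.pkl","rb"));S=pickle.load(open("scene0.pkl","rb"))
a=lambda u,v:((u+.5)/5.7-.5+310,(v+.5)/5.7-.5+140)
b=lambda u,v:((u+.5)/5-.5+150,(v+.5)/5-.5+120)
sa=lambda u,v:((u+.5)/5.3-.5+220,(v+.5)/5.3-.5+180)
sb=lambda u,v:((u+.5)/5.3-.5+350,(v+.5)/5.3-.5+130)
for n,F,pts,z in [("tray T",T,[a(270,168),a(228,350),a(527,228),a(487,410)],.042),
 ("tray S",S,[sa(198,205),sa(228,362),sa(430,160),sa(475,303)],.042),
 ("bar T",T,[a(370,150),a(398,155),a(328,378),a(355,382)],.076),
 ("holdlong T",T,[b(362,140),b(443,135),b(372,362),b(462,355)],.042),
 ("slot T",T,[b(392,175),b(412,175),b(395,315),b(410,317)],.042),
 ("rack T",T,[b(80,157),b(480,130),b(85,418),b(493,385)],.006),
 ("dam T",T,[b(675,205),b(697,200),b(718,317),b(740,310)],.0),
 ("dam S",S,[sb(85,350),sb(140,375),sb(140,490),sb(60,410)],.0),
 ("plate T",T,[a(185,127),a(612,235),a(123,378)],.008),
 ("plate S",S,[sa(148,460),sa(577,355)],0)]:
    X=np.array([back(F,p,z) for p in pts]); print(n,X[:,:2].round(4).tolist(),X.mean(0).round(4)[:2])
E
```

```text
tray T [[0.5479, -0.1724], [0.4589, -0.1549], [0.5237, -0.2947], [0.4355, -0.2764]] [ 0.4915 -0.2246]
tray S [[0.4367, -0.2733], [0.5257, -0.2934], [0.464, -0.1602], [0.5491, -0.1762]] [ 0.4938 -0.2258]
bar T [[0.5493, -0.2161], [0.5475, -0.2291], [0.4409, -0.1987], [0.4396, -0.2111]] [ 0.4943 -0.2138]
holdlong T [[0.5927, 0.1975], [0.5975, 0.1536], [0.4692, 0.1819], [0.475, 0.134]] [0.5336 0.1667]
slot T [[0.5736, 0.1796], [0.5741, 0.1687], [0.4955, 0.1716], [0.4947, 0.1635]] [0.5345 0.1708]
rack T [[0.587, 0.3615], [0.6123, 0.1392], [0.4388, 0.3428], [0.4667, 0.1214]] [0.5262 0.2412]
dam T [[0.575, 0.0278], [0.5785, 0.0156], [0.5116, 0.0004], [0.5162, -0.0116]] [0.5453 0.008 ]
dam S [[0.4755, 0.0344], [0.503, 0.052], [0.5654, 0.0146], [0.5035, 0.0031]] [0.5119 0.0261]
plate T [[0.576, -0.1329], [0.5305, -0.3415], [0.45, -0.107]] [ 0.5188 -0.1938]
plate S [[0.5334, -0.3428], [0.5749, -0.1346]] [ 0.5542 -0.2387]
```

```bash
cat > m0.py <<'E'
from h import *
T=pickle.load(open("top0.pkl","rb"));S=pickle.load(open("scene0.pkl","rb"))
fs={"T":[T],"S":[S],"TS":[T,S]}
jobs={"tray":(trayrim+trayin,(.4925,-.225,-.195)),
"bar":(rect(-.055,.055,-.007,.007,.076),(.4943,-.2138,-.163)),
"stand":(rect(-.065,.065,-.107,.107,.008)[1:2]+[((.065,-.107,0),(.065,.107,0))]+rect(.047,.057,-.107,.107,.026)[1:2]+rect(-.047,-.047,-.107,.107,.026)[:0],(.4915,-.2245,-.195)),
"rack":(rect(-.075,.075,-.112,.112,.006)+sum([rect(-.062,.062,c-.023,c+.023,.042) for c in(-.074,0)],[])+slot(-.074),(.526,.241,.13)),
"hlong":(rect(-.062,.062,-.023,.023,.042)+rect(-.04,.04,-.005,.005,.042),(.5345,.169,.13)),
"dam":([((-.03,-.006,.038),(-.03,-.006,0)),((-.018,-.006,.078),(.018,-.006,.078)),((-.018,.006,.078),(.018,.006,.078)),((-.018,-.006,.078),(-.018,.006,.078)),((.018,-.006,.078),(.018,.006,.078)),((.03,-.006,0),(.03,-.006,.038)),((.03,.006,0),(.03,.006,.038))],(.535,.003,.37))}
res={}
for k,(e,p0) in jobs.items():
    for n,F in fs.items():
        p,c=refine(F,e,p0); res[k,n]=p; print(k,n,p.round(4),round(c,1))
pickle.dump(res,open("res0.pkl","wb"))
items=[(res["tray","TS"],trayrim+trayin,(0,0,255)),(res["bar","TS"],bar,(0,200,0)),(res["stand","TS"],plate,(255,0,0)),(res["rack","TS"],rect(-.075,.075,-.112,.112,.006)+holder(-.074)+holder(0)+slot(-.074),(0,0,255)),(res["dam","TS"],dam,(255,255,0))]
overlay(T,items,(310,140,450,240),5.7,"pics/oTA.png");overlay(T,items,(150,120,310,240),5,"pics/oTB.png")
overlay(S,items,(220,180,370,290),5.3,"pics/oSA.png");overlay(S,items,(350,130,500,240),5.3,"pics/oSB.png")
E
python3 m0.py
python3 -c "
import cv2,numpy as np
for k in 'AB':
    a=[cv2.imread(f'pics/o{c}{k}.png') for c in 'TS']
    cv2.imwrite(f'pics/o{k}.png',cv2.resize(np.vstack([cv2.resize(i,(800,590)) for i in a]),(0,0),fx=.5,fy=.5))
"
```

```text
tray T [ 0.4894 -0.2284 -0.2073] -91.7
tray S [ 0.4951 -0.2258 -0.2061] -106.5
tray TS [ 0.493  -0.2255 -0.1996] -93.3
bar T [ 0.4956 -0.2108 -0.2241] -81.5
bar S [ 0.5074 -0.2171 -0.0265] -78.0
bar TS [ 0.4954 -0.2137 -0.194 ] -75.6
stand T [ 0.4932 -0.2275 -0.2033] -113.9
stand S [ 0.4953 -0.2189 -0.2011] -111.9
stand TS [ 0.4935 -0.227  -0.2012] -112.7
rack T [0.5259 0.2434 0.1282] -99.7
rack S [0.5279 0.2399 0.1272] -96.2
rack TS [0.5269 0.2419 0.1205] -93.4
hlong T [0.5353 0.1704 0.1187] -114.0
hlong S [0.5366 0.1662 0.1272] -105.6
hlong TS [0.5357 0.1687 0.1079] -101.6
dam T [0.5366 0.0082 0.3842] -116.5
dam S [0.5368 0.0063 0.5546] -108.9
dam TS [0.5379 0.0079 0.4176] -112.1
```

View pics/oTA.png

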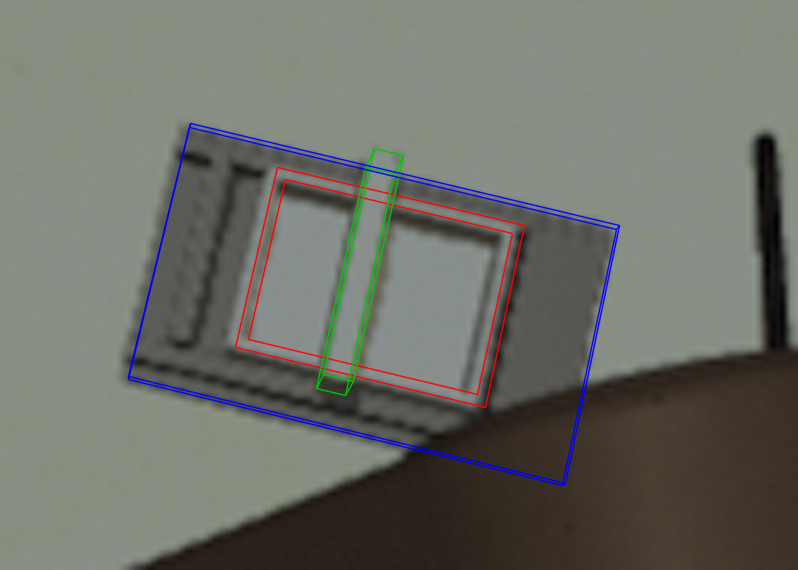

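View pics/oTB.png

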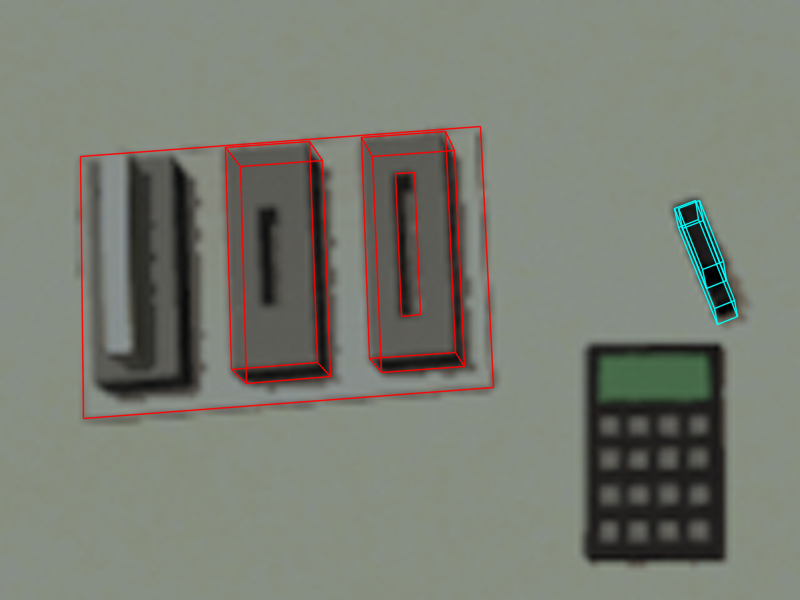

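View pics/oSA.png

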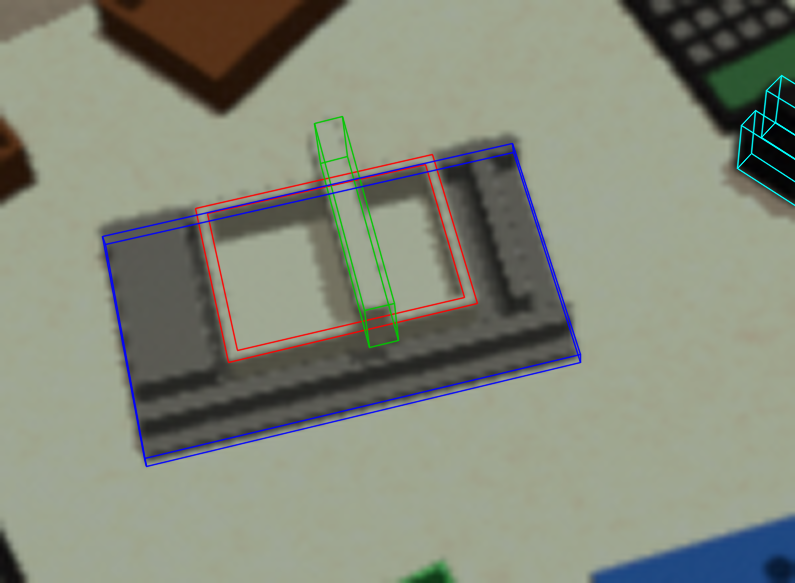

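View pics/oSB.png

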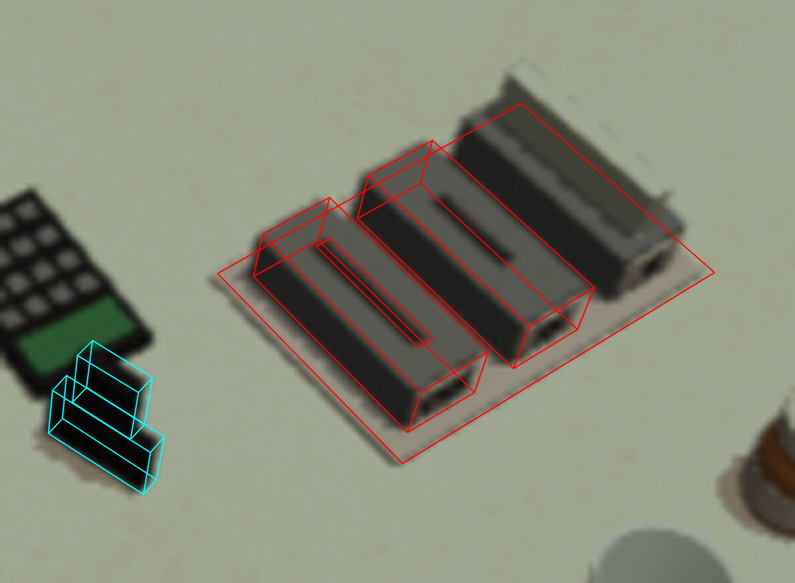

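```bash
cat > m1.py <<'E'
from h import *
T=pickle.load(open("top0.pkl","rb"));S=pickle.load(open("scene0.pkl","rb"))
G=[gradim(T),gradim(S)]
R=rect
E={"stand":(0,{"T":R(-.065,.065,-.107,.107,.0)[1:3]+R(-.047,.047,-.065,.107,.026)[2:2],
       "S":[((.065,-.107,0),(.065,.107,0)),((.065,.107,0),(-.065,.107,0)),((.065,-.107,0),(-.065,-.107,0))][:2]}),
   "tray":(3,{"T":R(-.045,.045,-.06,.06,.042)[1:]+R(-.04,.04,-.055,.055,.042)[0:1],"S":R(-.045,.045,-.06,.06,.042)[:4]}),
   "rack":(6,{"T":R(-.075,.075,-.112,.112,0)[:1]+R(-.075,.075,-.112,.112,0)[1:2]+R(-.062,.062,-.097,-.051,.042)+R(-.062,.062,-.023,.023,.042),
              "S":R(-.075,.075,-.112,.112,0)[:2]+R(-.062,.062,-.097,-.051,.042)+R(-.062,.062,-.023,.023,.042)}),
   "bar":(9,{"T":R(-.055,.055,-.007,.007,.076),"S":R(-.055,.055,-.007,.007,.076)[1:2]+R(-.055,.055,-.007,.007,.076)[0:1]+R(-.055,.055,-.007,.007,.076)[3:]}),
   "dam":(12,{"T":[((-.018,.006,.078),(.018,.006,.078)),((-.018,-.006,.078),(-.018,.006,.078)),((.03,-.006,0),(.03,.006,0)),((.018,-.006,.078),(.018,.006,.078))],
     "S":[((.018,.006,.078),(-.018,.006,.078)),((.018,-.006,.078),(-.018,-.006,.078)),((.03,-.006,0),(.03,.006,0)),((.03,-.006,0),(.03,-.006,.038)),((.03,.006,.038),(.03,.006,0)),((.018,-.006,.078),(.018,-.006,.038))]})}
x0=np.array([.4925,-.225,-.2,.4925,-.225,-.2,.526,.2415,.126,.495,-.2135,-.18,.537,.007,.40])
def cost(v,wp=1.5):
    o=[v[15:17],v[17:19]]; tot=0
    for k,(i,ed) in E.items():
        for ci,(n,f) in enumerate((("T",T),("S",S))):
            for a,b in ed[n]:
                t=np.linspace(.05,.95,25)[:,None]; P=np.array(a)*(1-t)+np.array(b)*t
                q=(proj(f,tf(v[i:i+3],P))+o[ci]).astype(np.float32)
                tot-=cv2.remap(G[ci],q[:,:1],q[:,1:],cv2.INTER_LINEAR).mean()
    return tot+wp*10*(np.sum(v[15:]**2))+(v[2]-v[5])**2*1e5
sc=np.r_[np.tile([.003,.003,.02],5),[.7]*4]
best=None;rng=np.random.default_rng(1)
v=np.r_[x0,0,0,0,0]
from scipy.optimize import differential_evolution
r=differential_evolution(lambda d:cost(v+d*sc),[(-2.5,2.5)]*19,maxiter=220,popsize=5,seed=2,polish=False,tol=1e-6)
r2=minimize(lambda d:cost(v+d*sc),r.x,method="Powell",options=dict(maxiter=20))
v=v+r2.x*sc; print(r.fun,r2.fun)
for k,(i,_) in E.items(): print(k,v[i:i+3].round(4))
print("offs",v[15:].round(2)); np.save("v0.npy",v)
c,s=np.cos(v[2]),np.sin(v[2]);d=v[3:5]-v[0:2];print("tray in stand",(c*d[0]+s*d[1]).round(4),(-s*d[0]+c*d[1]).round(4))
T["camera_matrix"]=T["camera_matrix"].copy();S["camera_matrix"]=S["camera_matrix"].copy()
T["camera_matrix"][:2,2]+=v[15:17];S["camera_matrix"][:2,2]+=v[17:19]
st=plate+box(.047,.005,.008,.042,0,.084)+box(.047,.019,.008,.042,0,-.084)
it=[(v[3:6],trayrim+trayin,(0,0,255)),(v[9:12],bar,(0,200,0)),(v[0:3],st,(255,0,0)),(v[6:9],rect(-.075,.075,-.112,.112,.006)+holder(-.074)+holder(0)+slot(-.074),(0,0,255)),(v[12:15],dam,(255,255,0))]
overlay(T,it,(310,140,450,240),5.7,"pics/pTA.png");overlay(T,it,(150,120,310,240),5,"pics/pTB.png")
overlay(S,it,(220,180,370,290),5.3,"pics/pSA.png");overlay(S,it,(350,130,500,240),5.3,"pics/pSB.png")
E
time python3 m1.py
```

```text
-5075.508522591774 -5076.831834453517
stand [ 0.495  -0.225  -0.2018]
tray [ 0.4961 -0.2215 -0.2016]
rack [0.5278 0.2408 0.136 ]
bar [ 0.4967 -0.2129 -0.2068]
dam [0.5355 0.0112 0.3862]
offs [-0.79  0.47 -0.46  0.12]
tray in stand 0.0004 0.0036
real	3m8.249s
user	3m4.932s
sys	0m0.215s
```

View pics/pTA.png

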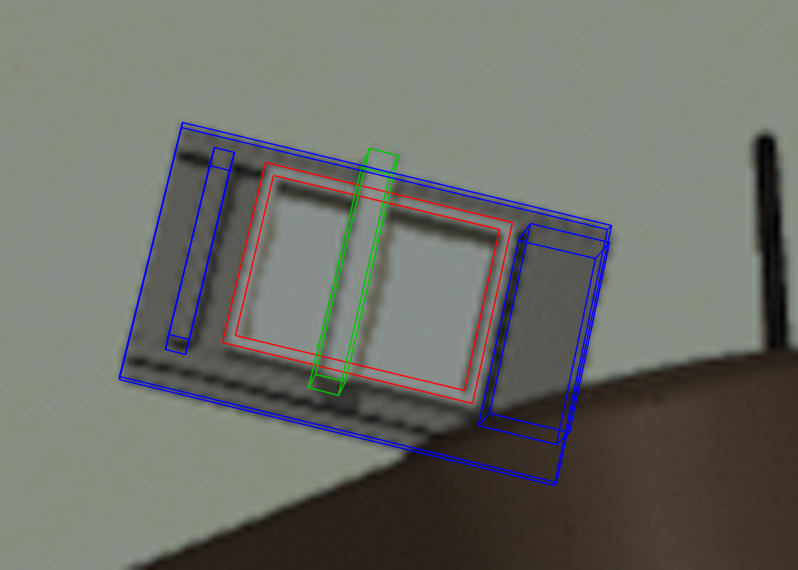

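View pics/pTB.png

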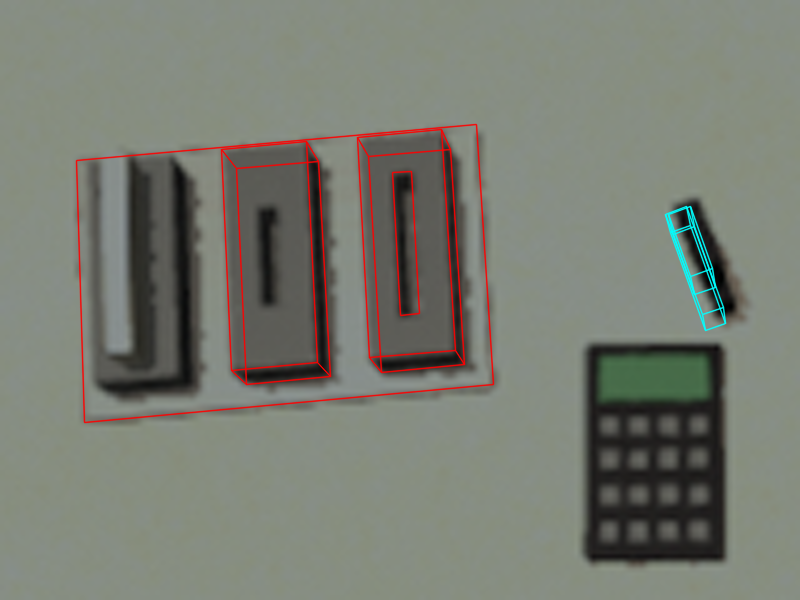

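View pics/pSA.png

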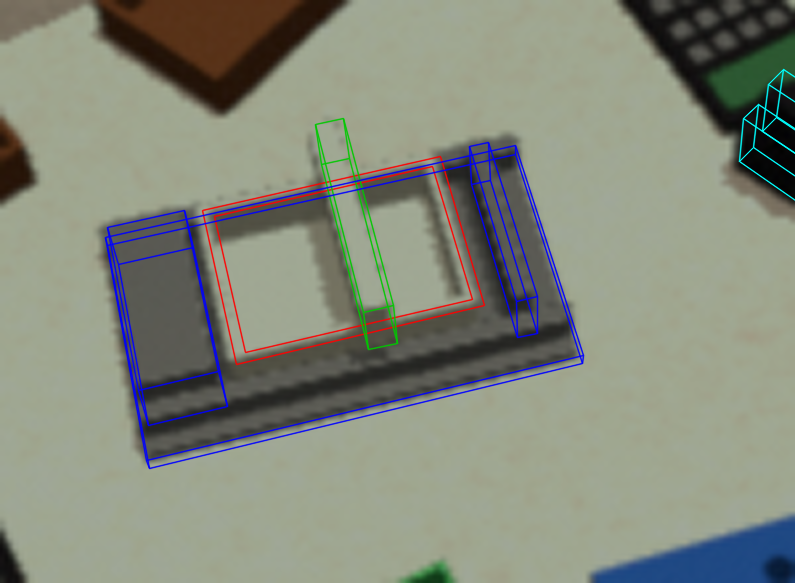

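View pics/pSB.png

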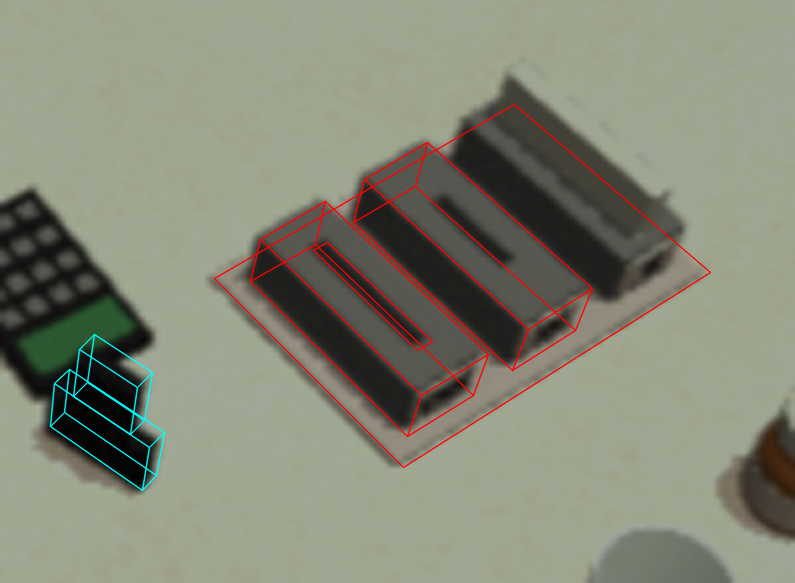

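The joint gradient fit settled about 1 px off, so I'll pick corners from larger zooms instead.

```bash
python3 - <<'E'
from h import *
T=pickle.load(open("top0.pkl","rb"))["pixels"];S=pickle.load(open("scene0.pkl","rb"))["pixels"]
def cr(im,u0,v0,w,h,n,sc=10,grid=10):
    a=cv2.resize(im[v0:v0+h,u0:u0+w],None,fx=sc,fy=sc,interpolation=cv2.INTER_CUBIC)
    a=cv2.convertScaleAbs(a,alpha=1.5)
    for u in range(0,w,grid): cv2.putText(a,str(u0+u),(u*sc+sc//2,8),0,.3,(0,0,255),1); cv2.line(a,(u*sc+sc//2,0),(u*sc+sc//2,h*sc),(0,0,255),1) if 0 else [cv2.circle(a,(u*sc+sc//2,v*sc+sc//2),1,(0,0,255),-1) for v in range(0,h,grid)]
    for v in range(0,h,grid): cv2.putText(a,str(v0+v),(0,v*sc+sc//2),0,.3,(255,0,0),1)
    cv2.imwrite(f"pics/{n}.png",a)
cr(T,330,155,80,60,"z1"); cr(S,235,200,80,60,"z2"); cr(S,285,200,50,60,"z3"); cr(S,350,185,40,40,"z4",15); cr(T,275,150,40,40,"z5",15)
E
```

```text
(no output)
```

View pics/z1.png

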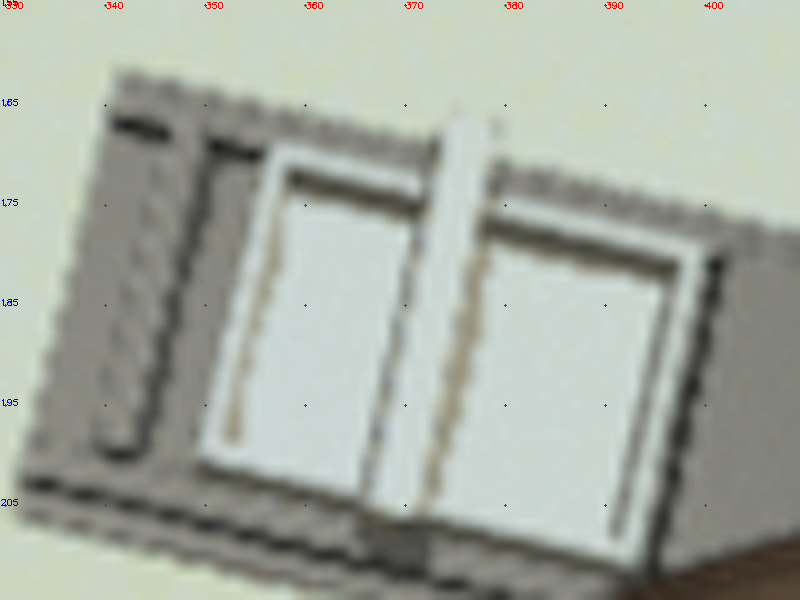

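View pics/z2.png

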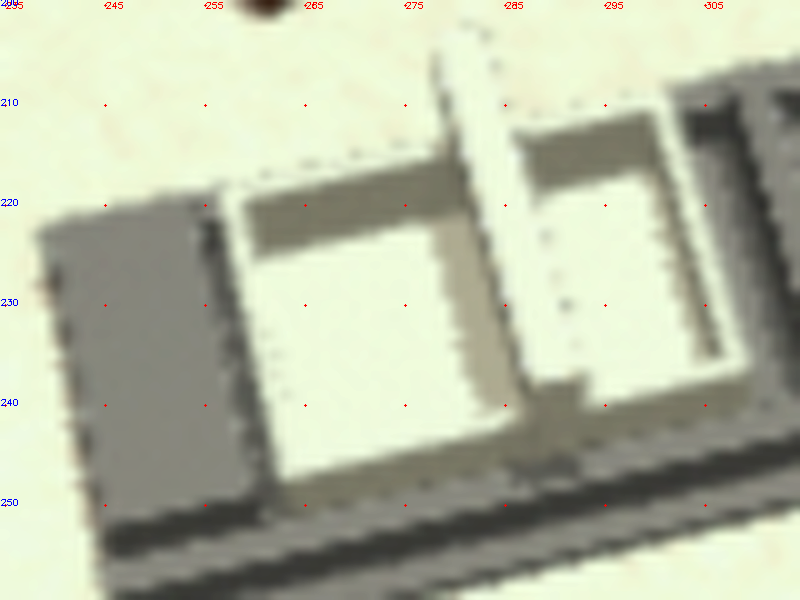

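View pics/z3.png

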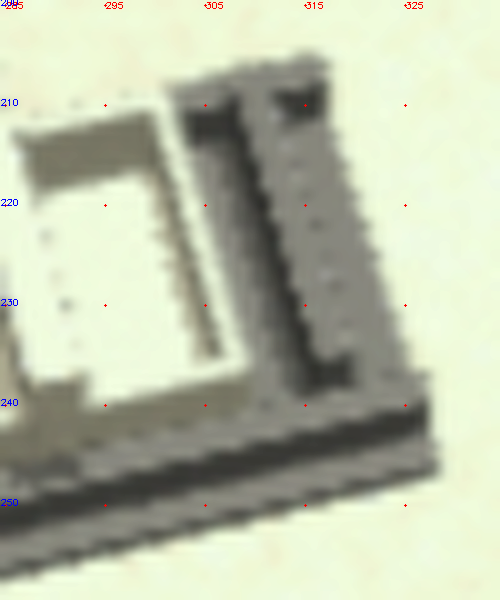

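View pics/z4.png

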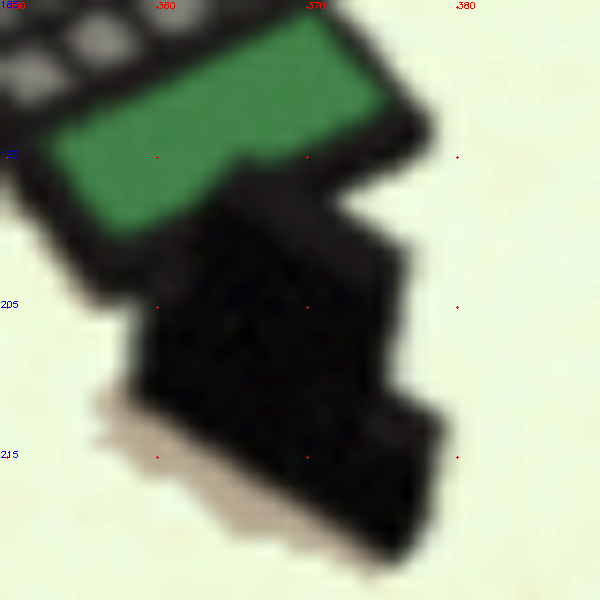

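View pics/z5.png

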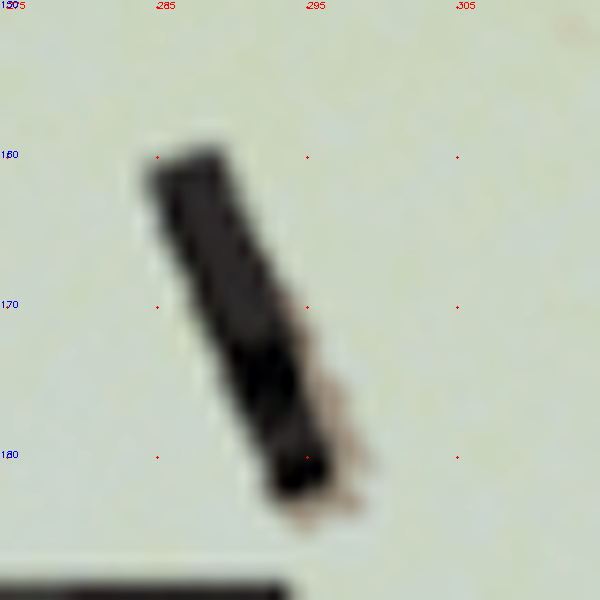

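```bash
cat > m2.py <<'E'
from h import *
T=pickle.load(open("top0.pkl","rb"));S=pickle.load(open("scene0.pkl","rb"))
A=[] # (objidx, cam, local pt, uv)
def add(o,c,L): 
    for p,uv in L: A.append((o,c,np.array(p,float),np.array(uv,float)))
b=lambda u,v:((u+.5)/5-.5+150,(v+.5)/5-.5+120); sb=lambda u,v:((u+.5)/5.3-.5+350,(v+.5)/5.3-.5+130)
t=lambda sx,sy:(sx*.045,sy*.06,.042)
add(1,0,[(t(1,1),(356.3,169.3)),(t(1,-1),(401,180)),(t(-1,1),(349.3,200.3)),(t(-1,-1),(394.5,211.5))])
add(1,1,[(t(-1,-1),(256.7,218.3)),(t(1,-1),(262,247.7)),(t(-1,1),(301.2,208.7)),(t(1,1),(309.2,236))])
add(0,0,[((.065,.107,.006),(341.3,161.7)),((-.065,.107,.003),(331.3,205.)),((.065,-.107,.006),(310+612/5.7,140+235/5.7))])
add(0,1,[((.065,.107,0),(328.3,246.5)),((.065,-.107,0),(247.4,266.4)),((-.047,-.103,.042),(238.3,222.5)),((.047,-.103,.042),(245,252)),((.047,-.065,.042),(260.5,249.3))])
q=lambda sx,sy:(sx*.055,sy*.007,.076)
add(2,0,[(q(1,1),(374.2,165.7)),(q(1,-1),(379.5,166.3)),(q(-1,1),(366.3,205.5)),(q(-1,-1),(372.2,206.3))])
add(2,1,[(q(-1,-1),(278.8,202.5)),(q(-1,1),(284.2,204)),(q(1,-1),(287.5,238.3)),(q(1,1),(293.3,237.3))])
add(4,1,[((.018,.006,.078),(376.5,200.7)),((.018,.006,.038),(375.9,210.2)),((.03,.006,.038),(379.3,212.2)),((.03,-.006,.002),(375.9,222.2)),((.03,.006,.002),(377.9,220.5)),((-.03,-.006,.002),(358.2,210.9)),((-.03,-.006,.038),(358.9,204.5))])
add(4,0,[((.03,.006,.038),(284.5,161.5)),((.03,-.006,.038),(289.3,159.5)),((-.03,.006,.003),(292.7,182.3)),((-.03,-.006,.003),(296.4,181.5)),((-.018,.006,.078),(289.5,172.9)),((-.018,-.006,.078),(294.2,171.9))])
r=lambda sx,sy:(sx*.075,sy*.112,.005)
hd=lambda sx,sy,c:(sx*.062,c+sy*.023,.042)
sl=lambda sx,sy:(sx*.04,-.074+sy*.005,.042)
add(3,0,[(r(1,1),b(80,157)),(r(1,-1),b(480,130)),(r(-1,1),b(83,418)),(r(-1,-1),b(493,387)),
 (hd(1,1,-.074),b(360,140)),(hd(1,-1,-.074),b(443,135)),(hd(-1,1,-.074),b(370,360)),(hd(-1,-1,-.074),b(460,353)),
 (sl(1,1),b(393,175)),(sl(1,-1),b(412,174)),(sl(-1,1),b(400,317)),(sl(-1,-1),b(412,315)),
 (hd(1,1,0),b(223,150)),(hd(1,-1,0),b(306,145)),(hd(-1,1,0),b(232,372)),(hd(-1,-1,0),b(320,365))])
add(3,1,[(r(-1,-1),sb(211,280)),(r(1,-1),sb(397,465)),(r(1,1),sb(703,270)),
 (hd(-1,-1,-.074),sb(260,240)),(hd(-1,1,-.074),sb(320,203)),(hd(1,1,-.074),sb(480,358)),(hd(1,-1,-.074),sb(415,390)),
 (sl(-1,-1),sb(310,243)),(sl(-1,1),sb(325,239)),(sl(1,1),sb(425,340)),(sl(1,-1),sb(410,346)),
 (hd(-1,-1,0),sb(365,180)),(hd(-1,1,0),sb(425,143)),(hd(1,1,0),sb(583,297)),(hd(1,-1,0),sb(523,325))])
def res(v,raw=False):
    o=[v[15:17],v[17:19]]; R=[]
    for i,c,p,uv in A: R.append(proj((T,S)[c],tf(v[3*i:3*i+3],p))[0]+o[c]-uv)
    R=np.array(R)
    return R if raw else np.r_[R.ravel()/.5,v[15:]/.8,(v[2]-v[5])/.01]
v0=np.r_[.4925,-.225,-.2,.4925,-.225,-.2,.495,-.2135,-.18,.526,.2415,.126,.537,.007,.40,0,0,0,0]
s=least_squares(res,v0,loss="soft_l1");v=s.x
sd=np.sqrt(np.diag(np.linalg.inv(s.jac.T@s.jac)))
for i,k in enumerate(["stand","tray","bar","rack","dam"]):
    R=res(v,1); m=[j for j,a in enumerate(A) if a[0]==i]
    print(k,v[3*i:3*i+3].round(4),sd[3*i:3*i+3].round(4)); print(np.c_[[A[j][1] for j in m],R[m].round(1)].tolist())
print("offs",v[15:].round(2),sd[15:].round(2)); np.save("v0.npy",v)
c,s_=np.cos(v[2]),np.sin(v[2]);d=v[3:5]-v[0:2];print("tray in stand",(c*d[0]+s_*d[1]).round(4),(-s_*d[0]+c*d[1]).round(4))
for f,o in((T,v[15:17]),(S,v[17:19])): f["camera_matrix"]=f["camera_matrix"].copy(); f["camera_matrix"][:2,2]+=o
st=plate+box(.047,.005,.008,.042,0,.084)+box(.047,.019,.008,.042,0,-.084)
it=[(v[3:6],trayrim+trayin,(0,0,255)),(v[6:9],bar,(0,200,0)),(v[0:3],st,(255,0,0)),(v[9:12],rect(-.075,.075,-.112,.112,.006)+holder(-.074)+holder(0)+slot(-.074),(0,0,255)),(v[12:15],dam,(255,255,0))]
overlay(T,it,(310,140,450,240),5.7,"pics/qTA.png");overlay(T,it,(150,120,310,240),5,"pics/qTB.png")
overlay(S,it,(220,180,370,290),5.3,"pics/qSA.png");overlay(S,it,(350,130,500,240),5.3,"pics/qSB.png")
E
python3 m2.py
```

```text
stand [ 0.489  -0.225  -0.2009] [0.0023 0.0016 0.0074]
[[0.0, 0.6, 0.2], [0.0, -0.3, 1.6], [0.0, -0.2, -1.3], [1.0, 0.3, 0.8], [1.0, -0.4, 0.5], [1.0, 0.9, -0.8], [1.0, -0.1, 0.3], [1.0, -0.4, -0.6]]
tray [ 0.4893 -0.2235 -0.2041] [0.0022 0.0016 0.0076]
[[0.0, 1.0, -0.2], [0.0, -0.4, -0.4], [0.0, 0.4, 0.5], [0.0, -0.9, 0.1], [1.0, -0.4, 0.1], [1.0, 0.5, -0.4], [1.0, -0.1, -0.2], [1.0, 0.1, 0.5]]
bar [ 0.4934 -0.2134 -0.1901] [0.0021 0.0016 0.0133]
[[0.0, 0.4, -0.3], [0.0, 0.3, 0.2], [0.0, -0.4, -0.4], [0.0, -1.0, 0.1], [1.0, -0.6, 0.7], [1.0, -0.7, -2.0], [1.0, 0.4, 0.1], [1.0, 0.2, -0.3]]
rack [0.5232 0.2411 0.1254] [0.0022 0.0017 0.0041]
[[0.0, -0.2, 0.5], [0.0, -0.2, -0.4], [0.0, 0.2, 0.7], [0.0, 0.1, 0.3], [0.0, -0.1, -0.2], [0.0, 0.2, -0.5], [0.0, -0.1, 0.0], [0.0, -0.9, 0.0], [0.0, 0.3, -0.0], [0.0, 0.2, -0.1], [0.0, 0.2, 0.1], [0.0, 1.6, 0.2], [0.0, 0.2, -0.1], [0.0, 0.5, -0.4], [0.0, -0.2, -0.2], [0.0, -0.6, -0.1], [1.0, -0.2, -0.7], [1.0, -0.2, 0.1], [1.0, 0.5, 0.7], [1.0, -0.8, -0.7], [1.0, 0.4, -0.8], [1.0, 0.4, -1.2], [1.0, -0.1, 0.5], [1.0, -0.2, 0.9], [1.0, -0.3, 0.1], [1.0, 0.3, -0.2], [1.0, 0.3, 0.4], [1.0, -0.7, -0.6], [1.0, 0.0, -0.3], [1.0, 0.8, -1.7], [1.0, -0.1, 0.4]]
dam [0.5358 0.0074 0.4045] [0.0022 0.0017 0.0199]
[[1.0, 0.8, 0.6], [1.0, -0.0, 0.0], [1.0, 0.3, 0.4], [1.0, -0.3, 0.8], [1.0, 0.3, -0.3], [1.0, -0.3, 0.4], [1.0, -0.2, -0.9], [0.0, -0.0, -0.5], [0.0, -0.7, -0.0], [0.0, -0.1, 1.7], [0.0, 0.3, 1.0], [0.0, 0.3, 0.4], [0.0, -0.1, -0.1]]
offs [-0.17 -0.79 -0.19  1.16] [0.6  0.76 0.63 0.65]
tray in stand -0.0001 0.0016
```

View pics/qTA.png

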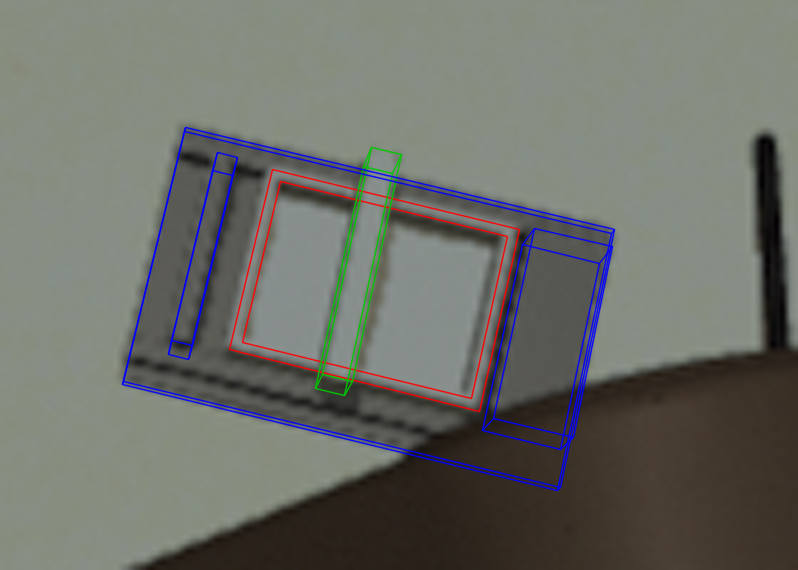

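View pics/qTB.png

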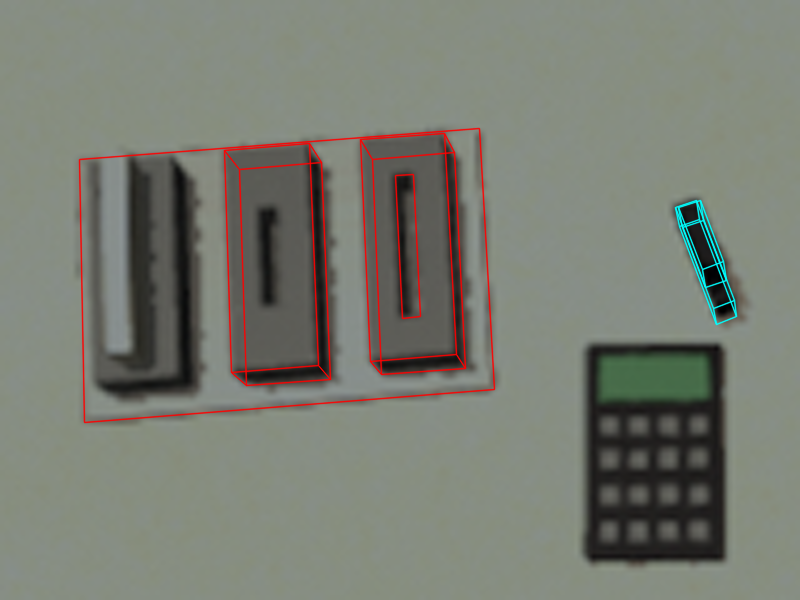

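View pics/qSA.png

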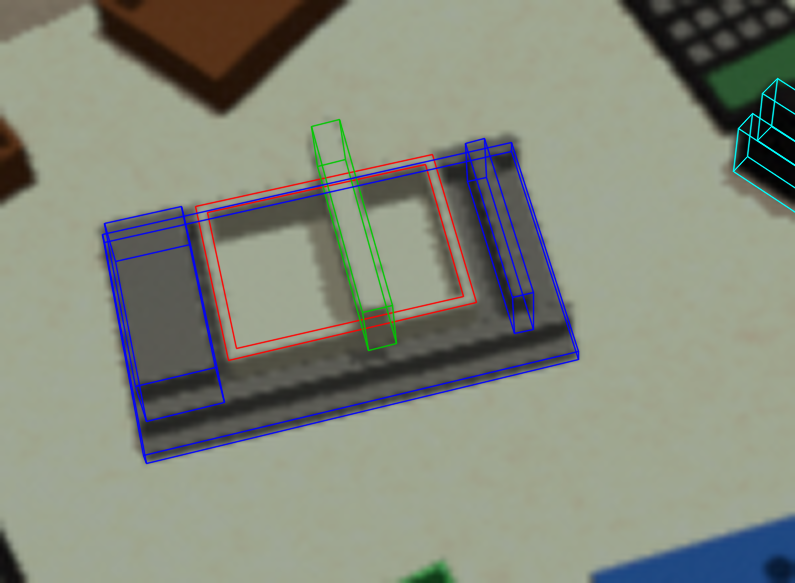

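View pics/qSB.png

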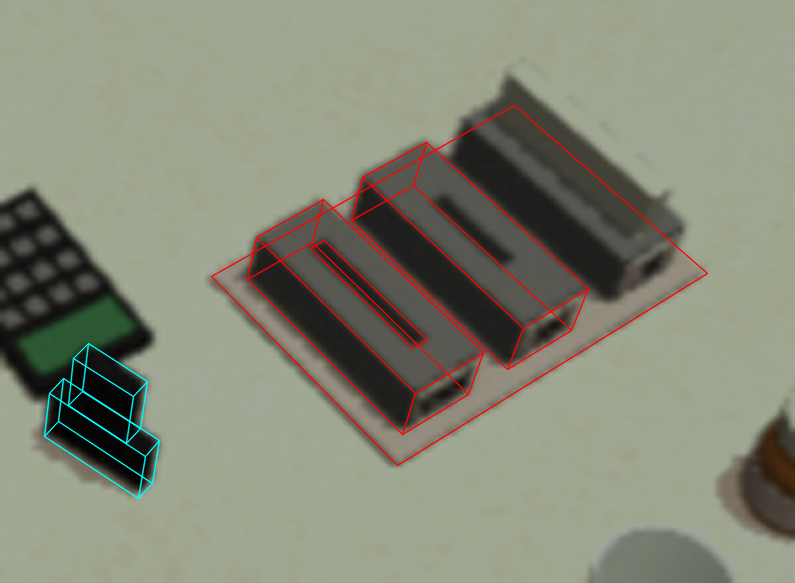

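The hand-picked fit agrees between both cameras to about 0.5 px, and the tray's offset of 1.6 mm implies a slim gap of about 17.4 mm, within the spec. Next is a move helper and the approach to the comb.

```bash
cat > g.py <<'E'
import numpy as np
from scipy.spatial.transform import Rotation as Ro
from plant import ctrl
def pose():
    s=ctrl.read_state(); q=s["tcp_rot"]; return s,np.array(s["ee_pos"]),Ro.from_quat([q[1],q[2],q[3],q[0]])
def down(yaw): # tool z down, tool x at yaw
    c,s=np.cos(yaw),np.sin(yaw); return Ro.from_matrix(np.array([[c,s,0],[s,-c,0],[0,0,-1]]))
def cmd(*targets):
    s,p,R=pose()
    tx=R.as_matrix()[:,0]; print("t",round(s["t"],2),"pos",p.round(4),"yaw",round(float(np.arctan2(tx[1],tx[0])),4),"F",s["force"].round(1),"open",round(s["opening"],4),"q",s["qpos"].round(2))
    for (x,y,z,yaw) in targets:
        d=R.inv().apply(np.array([x,y,z])-p)/.6; w=(R.inv()*down(yaw)).as_rotvec()/np.deg2rad(45)
        print((x,y,z,yaw),"-> travel",d.round(4).tolist(),"dr",w.round(4).tolist(),"rows",round(np.linalg.norm(d)*.6/.0417,1),round(np.linalg.norm(w)*45/7.16,1))
E
python3 -c "
from g import *
cmd((.4934,-.2134,.30,-.19),(.4934,-.2134,.215,-.19))"
```

```text
t 1.2 pos [ 0.2142 -0.5871  0.4047] yaw 0.3498 F [ 0.3 -0.1 -1. ] open 0.0852 q [-1.33  0.49  1.56  0.    1.09 -0.11]
(0.4934, -0.2134, 0.3, -0.19) -> travel [0.6506, -0.4258, 0.1745] dr [0.0001, -0.0, 0.6872] rows 11.5 4.3
(0.4934, -0.2134, 0.215, -0.19) -> travel [0.6506, -0.4258, 0.3162] dr [0.0001, -0.0, 0.6872] rows 12.1 4.3
```

Call:
carry_out --travel '[[0.6506,-0.4258,0.1745],[0.6506,-0.4258,0.1745],[0.6506,-0.4258,0.1745],[0.6506,-0.4258,0.1745],[0.6506,-0.4258,0.1745],[0.6506,-0.4258,0.1745],[0.6506,-0.4258,0.1745],[0.6506,-0.4258,0.1745],[0.6506,-0.4258,0.1745],[0.6506,-0.4258,0.1745],[0.6506,-0.4258,0.1745],[0.6506,-0.4258,0.1745],[0.6506,-0.4258,0.1745],[0.6506,-0.4258,0.1745],[0.6506,-0.4258,0.1745],[0.6506,-0.4258,0.1745]]' --dr '[[0,0,0.6872],[0,0,0.6872],[0,0,0.6872],[0,0,0.6872],[0,0,0.6872],[0,0,0.6872],[0,0,0.6872],[0,0,0.6872],[0,0,0.6872],[0,0,0.6872],[0,0,0.6872],[0,0,0.6872],[0,0,0.6872],[0,0,0.6872],[0,0,0.6872],[0,0,0.6872]]' --jaw '[0,0,0,0,0,0,0,0,0,0,0,0,0,0,0,0]'

```text
t: 2.53
ee_pos: [0.493, -0.2142, 0.3003]
tcp_rot: [0.0, 0.995, -0.095, 0.0]
force: [-0.1, 0.1, -1.1]
opening: 0.0428
```

```bash
python3 -c "
from g import *
cmd((.4934,-.2134,.215,-.19))
from plant import optics
import cv2,numpy as np,pickle
f=optics.grab_frame('scene');pickle.dump(f,open('scene1.pkl','wb'));cv2.imwrite('pics/s1.png',cv2.resize(f['pixels'][130:290,200:400],None,fx=4,fy=3.75,interpolation=cv2.INTER_CUBIC))"
```

```text
t 2.53 pos [ 0.493  -0.2142  0.3003] yaw -0.1911 F [-0.1  0.1 -1.1] open 0.0428 q [-0.53  0.5   1.88 -0.    0.76  1.23]
(0.4934, -0.2134, 0.215, -0.19) -> travel [0.0004, -0.0015, 0.1421] dr [0.0004, -0.0006, -0.0014] rows 2.0 0.0
```

View pics/s1.png

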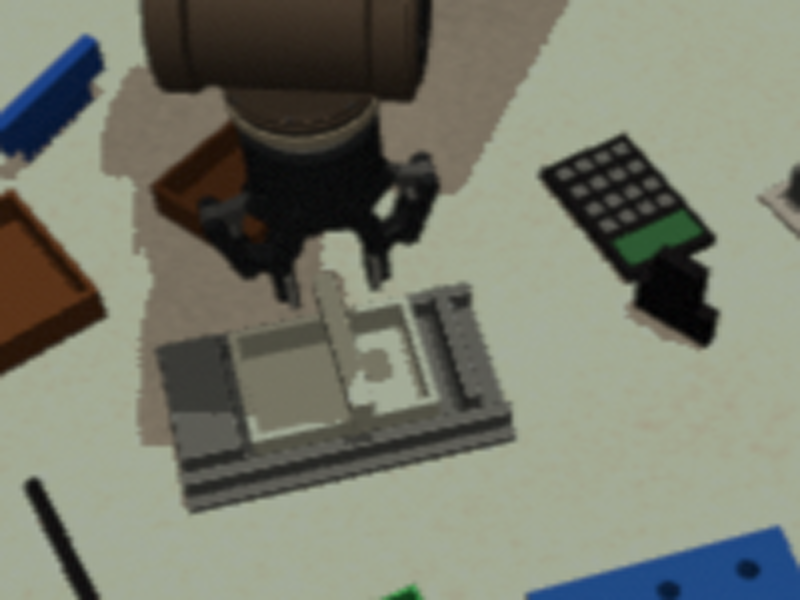

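The gripper hovers with its fingers either side of the comb's bar. Descend and close.

Call:
carry_out --travel '[[0.0004,-0.0015,0.05],[0.0004,-0.0015,0.1],[0.0004,-0.0015,0.1421],[0.0004,-0.0015,0.1421],[0.0004,-0.0015,0.1421],[0.0004,-0.0015,0.1421],[0.0004,-0.0015,0.1421],[0.0004,-0.0015,0.1421],[0.0004,-0.0015,0.1421],[0.0004,-0.0015,0.1421],[0.0004,-0.0015,0.1421],[0.0004,-0.0015,0.1421],[0.0004,-0.0015,0.1421]]' --dr '[[0,0,0],[0,0,0],[0,0,0],[0,0,0],[0,0,0],[0,0,0],[0,0,0],[0,0,0],[0,0,0],[0,0,0],[0,0,0],[0,0,0],[0,0,0]]' --jaw '[0,0,0,0,0,-1,-1,-1,-1,-1,-1,-1,-1]'

```text
t: 3.67
ee_pos: [0.4935, -0.2138, 0.2168]
tcp_rot: [0.001, 0.995, -0.095, 0.001]
force: [-1.6, -0.7, 5.1]
opening: 0.0129
```

```bash
python3 -c "
from g import *
cmd((.4934,-.2134,.33,-.19),(.5325,.1677,.33,.1254))
from plant import optics
import cv2,numpy as np,pickle
f=optics.grab_frame('scene');pickle.dump(f,open('scene1.pkl','wb'));cv2.imwrite('pics/s2.png',cv2.resize(f['pixels'][130:290,200:400],None,fx=4,fy=3.75,interpolation=cv2.INTER_CUBIC))"
```

```text
t 3.67 pos [ 0.4935 -0.2138  0.2168] yaw -0.1911 F [-1.6 -0.7  5.1] open 0.0129 q [-0.53  0.64  1.94 -0.    0.56  1.23]
(0.4934, -0.2134, 0.33, -0.19) -> travel [0.0003, -0.0003, -0.1887] dr [0.0019, -0.004, -0.0014] rows 2.7 0.0
(0.5325, 0.1677, 0.33, 0.1254) -> travel [-0.0564, -0.6363, -0.1898] dr [0.0025, -0.0036, -0.403] rows 9.6 2.5
```

View pics/s2.png

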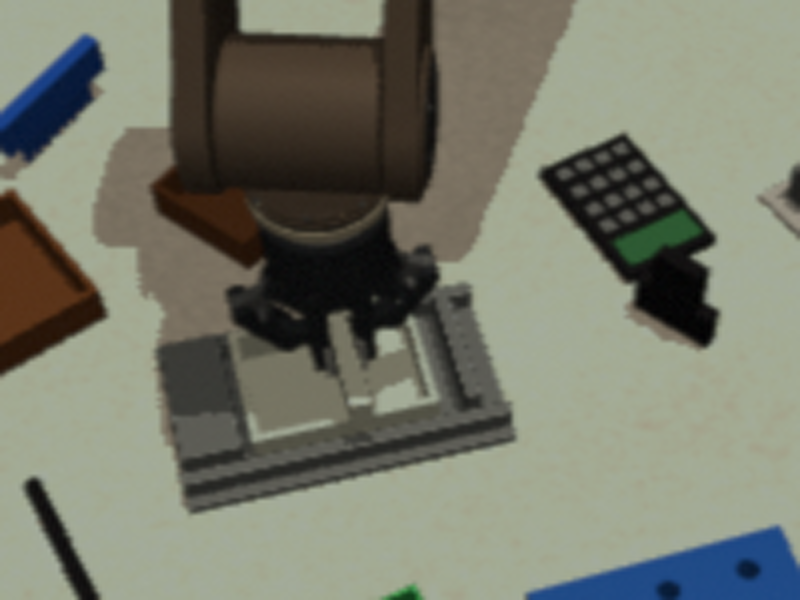

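Gripped at 12.9 mm. Lift straight up, then carry it to above the long-slot holder.

Call:
carry_out --travel '[[0,0,-0.03],[0,0,-0.08],[0,0,-0.14],[0,0,-0.19],[0,0,-0.19],[-0.0564,-0.6363,-0.19],[-0.0564,-0.6363,-0.19],[-0.0564,-0.6363,-0.19],[-0.0564,-0.6363,-0.19],[-0.0564,-0.6363,-0.19],[-0.0564,-0.6363,-0.19],[-0.0564,-0.6363,-0.19],[-0.0564,-0.6363,-0.19],[-0.0564,-0.6363,-0.19],[-0.0564,-0.6363,-0.19],[-0.0564,-0.6363,-0.19],[-0.0564,-0.6363,-0.19],[-0.0564,-0.6363,-0.19],[-0.0564,-0.6363,-0.19]]' --dr '[[0,0,0],[0,0,0],[0,0,0],[0,0,0],[0,0,0],[0.0025,-0.0036,-0.403],[0.0025,-0.0036,-0.403],[0.0025,-0.0036,-0.403],[0.0025,-0.0036,-0.403],[0.0025,-0.0036,-0.403],[0.0025,-0.0036,-0.403],[0.0025,-0.0036,-0.403],[0.0025,-0.0036,-0.403],[0.0025,-0.0036,-0.403],[0.0025,-0.0036,-0.403],[0.0025,-0.0036,-0.403],[0.0025,-0.0036,-0.403],[0.0025,-0.0036,-0.403],[0.0025,-0.0036,-0.403]]' --jaw '[-1,-1,-1,-1,-1,-1,-1,-1,-1,-1,-1,-1,-1,-1,-1,-1,-1,-1,-1]'

```text
t: 5.3
ee_pos: [0.5325, 0.1664, 0.3303]
tcp_rot: [0.0, 0.998, 0.062, 0.0]
force: [-0.3, 0.1, -0.7]
opening: 0.0135
```

```bash
python3 -c "
from g import *
cmd((.5325,.1677,.27,.1254))
from plant import optics
import cv2,numpy as np,pickle
for n in('scene','top'):
    f=optics.grab_frame(n);pickle.dump(f,open(n+'2.pkl','wb'));cv2.imwrite(f'pics/{n}2.png',f['pixels'])
"
```

```text
t 5.3 pos [0.5325 0.1664 0.3303] yaw 0.1238 F [-0.3  0.1 -0.7] open 0.0135 q [ 0.18  0.49  1.81 -0.    0.85  1.63]
(0.5325, 0.1677, 0.27, 0.1254) -> travel [0.0002, -0.0021, 0.1004] dr [0.0001, -0.0001, -0.002] rows 1.4 0.0
```

View pics/scene2.png

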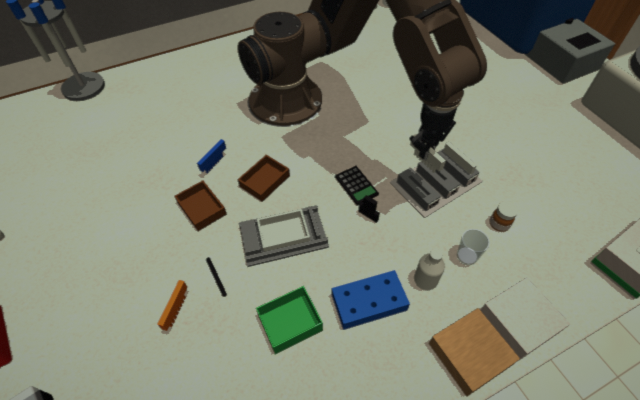

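View pics/top2.png

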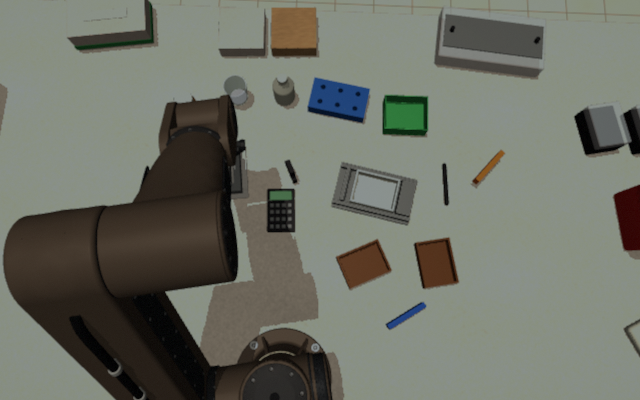

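The comb was removed cleanly; the tray now shows empty at top (375,192). The top camera can't see the comb behind the arm, so I'll check it in the scene view against the pose predicted from the tool.

```bash
cat > ov.py <<'E'
from h import *
from g import *
def combov(fn,name,crop,sc,dz=.1748,off=True,extra=(0,0,0)):
    f=pickle.load(open(fn,"rb")); v=np.load("v0.npy")
    f["camera_matrix"]=f["camera_matrix"].copy()
    if off: f["camera_matrix"][:2,2]+=v[17:19] if "scene" in fn else v[15:17]
    s,p,R=pose(); tx=R.as_matrix()[:,0]; yaw=np.arctan2(tx[1],tx[0]); z=p[2]-dz
    e=box(.055,.007,z,z+.034)+box(.038,.003,z-.024,z)
    overlay(f,[((p[0]+extra[0],p[1]+extra[1],yaw),e,(0,255,0)),(v[9:12],holder(-.074)+slot(-.074),(0,0,255))],crop,sc,name)
E
python3 - <<'E'
from ov import *
combov("scene2.pkl","pics/c2.png",(380,110,490,220),5.4)
im=cv2.imread("pics/c2.png");f=pickle.load(open("scene2.pkl","rb"))["pixels"]
cv2.imwrite("pics/c2r.png",cv2.convertScaleAbs(cv2.resize(f[110:220,380:490],None,fx=5.4,fy=5.4,interpolation=cv2.INTER_CUBIC),alpha=1.5))
E
```

```text
(no output)
```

View pics/c2.png

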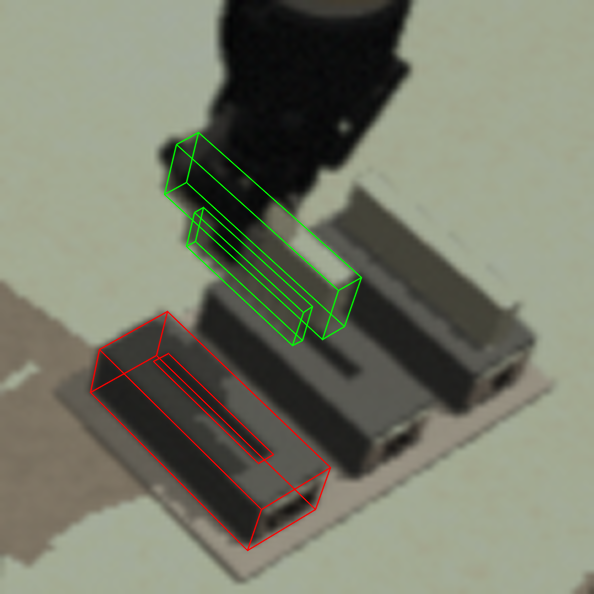

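View pics/c2r.png

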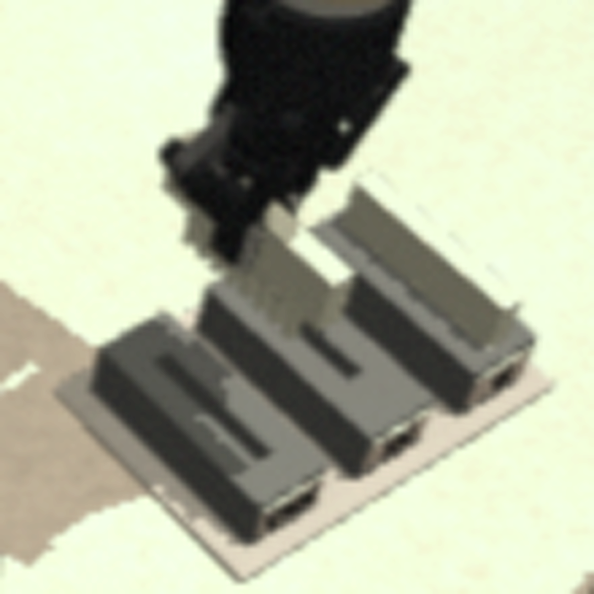

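Call:
carry_out --travel '[[0,-0.0021,0.07],[0,-0.0021,0.12],[0,-0.0021,0.1338],[0,-0.0021,0.1338],[0,-0.0021,0.1338]]' --dr '[[0,0,0],[0,0,0],[0,0,0],[0,0,0],[0,0,0]]' --jaw '[-1,-1,-1,-1,-1]'

```text
t: 5.82
ee_pos: [0.5329, 0.1675, 0.2506]
tcp_rot: [0.0, 0.998, 0.062, 0.0]
force: [0.3, -0.5, -0.2]
opening: 0.013
```

```bash
python3 - <<'E'
from ov import *
from plant import optics
for n in('scene','top'):
    f=optics.grab_frame(n);pickle.dump(f,open(n+'3.pkl','wb'))
cmd((.5325,.1677,.25,.1254))
combov("scene3.pkl","pics/c3.png",(380,130,470,220),6.6)
f=pickle.load(open("scene3.pkl","rb"))["pixels"]
cv2.imwrite("pics/c3r.png",cv2.convertScaleAbs(cv2.resize(f[130:220,380:470],None,fx=6.6,fy=6.6,interpolation=cv2.INTER_CUBIC),alpha=1.5))
f=pickle.load(open("top3.pkl","rb"))["pixels"]
cv2.imwrite("pics/t3r.png",cv2.convertScaleAbs(cv2.resize(f[120:240,150:310],None,fx=5,fy=5,interpolation=cv2.INTER_CUBIC),alpha=1.5))
E
```

```text
t 5.92 pos [0.5329 0.1677 0.2516] yaw 0.1234 F [ 1.   0.  -0.2] open 0.0134 q [ 0.19  0.6   1.87 -0.    0.67  1.63]
(0.5325, 0.1677, 0.25, 0.1254) -> travel [-0.0007, -0.0001, 0.0026] dr [-0.0001, -0.0032, -0.0026] rows 0.0 0.0
```

View pics/c3.png

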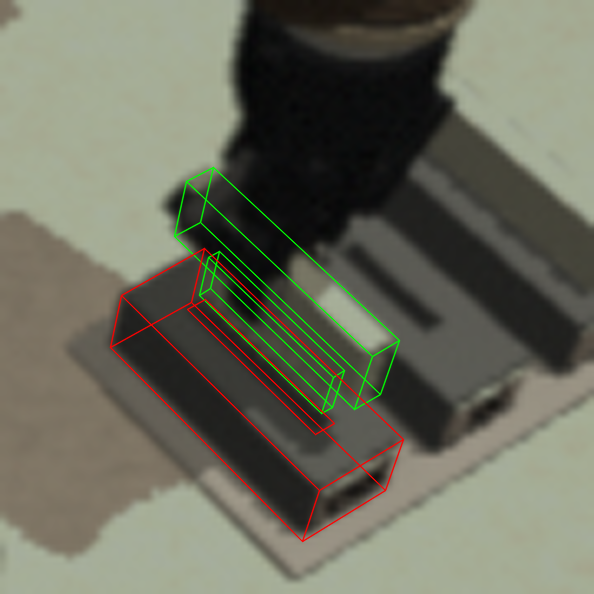

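View pics/c3r.png

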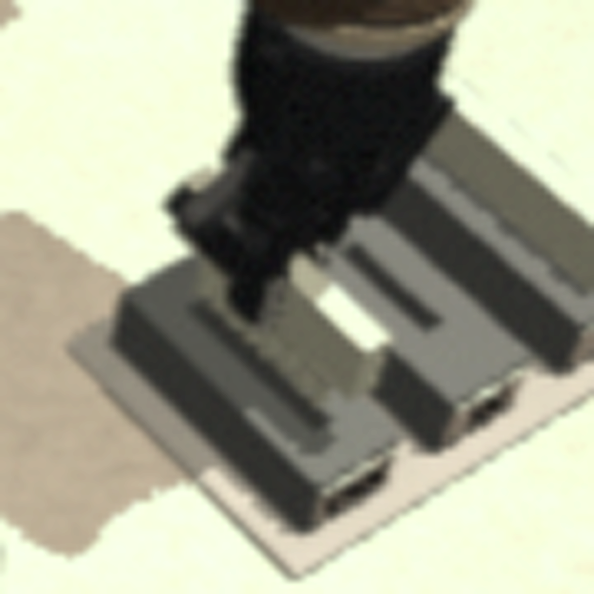

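View pics/t3r.png

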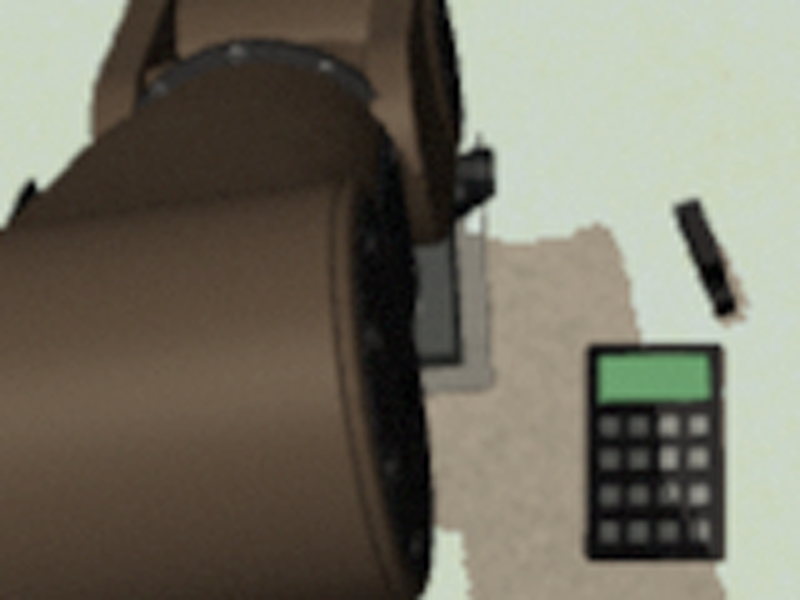

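```bash
cat >> ov.py <<'E'
def zoom(fn,name,u0,v0,w,h,sc,al=1.5,grid=5):
    f=pickle.load(open(fn,"rb"))["pixels"]
    a=cv2.convertScaleAbs(cv2.resize(f[v0:v0+h,u0:u0+w],None,fx=sc,fy=sc,interpolation=cv2.INTER_CUBIC),alpha=al)
    for u in range(0,w,grid):
        cv2.putText(a,str(u0+u),(u*sc,8),0,.3,(0,0,255),1)
        for v in range(0,h,grid): cv2.circle(a,(int((u+.5)*sc),int((v+.5)*sc)),1,(0,0,255),-1)
    for v in range(0,h,grid): cv2.putText(a,str(v0+v),(0,int((v+.5)*sc)),0,.3,(255,0,0),1)
    cv2.imwrite(name,a)
E
python3 - <<'E'
from ov import *
zoom("scene3.pkl","pics/c3z.png",400,160,45,45,16,1.8)
f=pickle.load(open("scene3.pkl","rb"));v=np.load("v0.npy")
for o in(0,1):
    g=dict(f);g["camera_matrix"]=f["camera_matrix"].copy(); g["camera_matrix"][:2,2]+=o*v[17:19]
    p=[.5329,.1677,.1234];z=.2516-.1748
    print("top",proj(g,tf(p,[[.055,-.007,z+.034],[.055,.007,z+.034],[.055,-.007,z],[.038,-.003,z-.024],[-.038,-.003,z-.024]])).round(1).tolist())
    print("slot",proj(g,tf(v[9:12],[[.04,-.079,.042],[.04,-.069,.042],[-.04,-.079,.042],[-.04,-.069,.042],[.062,-.097,.042],[.062,-.051,.042]])).round(1).tolist())
E
```

```text
top [[436.0, 182.3], [440.1, 179.9], [433.4, 190.4], [428.4, 191.0], [409.8, 173.0]]
slot [[427.5, 194.1], [430.2, 192.4], [408.1, 175.2], [410.8, 173.6], [428.0, 202.6], [440.7, 194.8]]
top [[435.8, 183.4], [439.9, 181.0], [433.2, 191.5], [428.2, 192.1], [409.7, 174.1]]
slot [[427.3, 195.2], [430.0, 193.6], [407.9, 176.4], [410.6, 174.8], [427.8, 203.7], [440.6, 196.0]]
```

View pics/c3z.png

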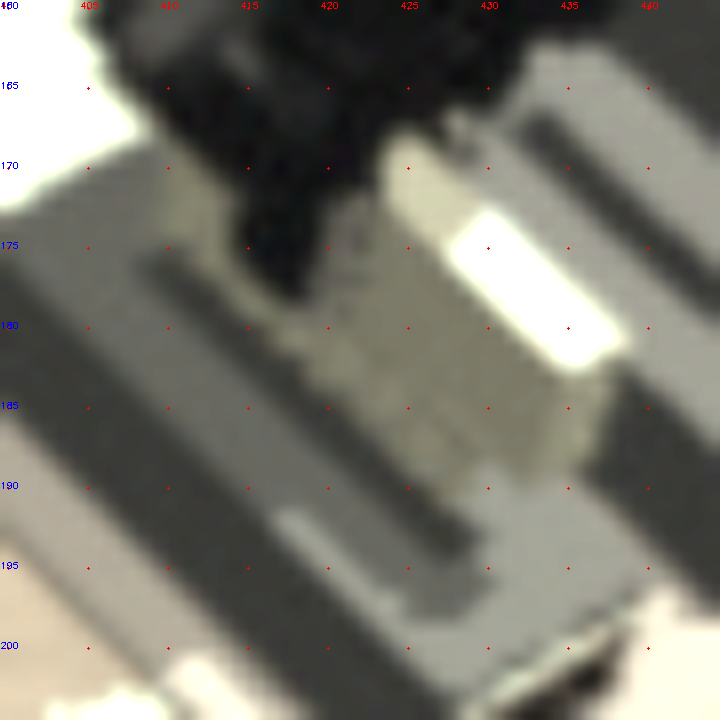

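Measured in the same picture, the comb sits about 1.5 mm too far to −y and 0.5 mm to −x of the slot. I'll correct that and start the descent with force checks.

```bash
python3 -c "
from g import *
cmd((.5332,.1693,.25,.1254),(.5332,.1693,.236,.1254))"
```

```text
t 5.92 pos [0.5329 0.1677 0.2516] yaw 0.1234 F [ 1.   0.  -0.2] open 0.0134 q [ 0.19  0.6   1.87 -0.    0.67  1.63]
(0.5332, 0.1693, 0.25, 0.1254) -> travel [0.0008, -0.0026, 0.0026] dr [-0.0001, -0.0032, -0.0026] rows 0.1 0.0
(0.5332, 0.1693, 0.236, 0.1254) -> travel [0.0007, -0.0026, 0.026] dr [-0.0001, -0.0032, -0.0026] rows 0.4 0.0
```

Call:
carry_out --travel '[[0.0008,-0.0026,0.0026],[0.0008,-0.0026,0.0026],[0.0008,-0.0026,0.008],[0.0008,-0.0026,0.014],[0.0008,-0.0026,0.02],[0.0008,-0.0026,0.026],[0.0008,-0.0026,0.026]]' --dr '[[0,-0.003,-0.0026],[0,-0.003,-0.0026],[0,-0.003,-0.0026],[0,-0.003,-0.0026],[0,-0.003,-0.0026],[0,-0.003,-0.0026],[0,-0.003,-0.0026]]' --jaw '[-1,-1,-1,-1,-1,-1,-1]'

```text
t: 6.5
ee_pos: [0.5331, 0.1693, 0.2351]
tcp_rot: [0.0, 0.998, 0.063, -0.001]
force: [0.5, 0.8, -0.7]
opening: 0.0131
```

```bash
python3 - <<'E'
from ov import *
from plant import optics
for n in('scene',):
    f=optics.grab_frame(n);pickle.dump(f,open(n+'4.pkl','wb'))
cmd((.5332,.1693,.2168,.1254))
zoom("scene4.pkl","pics/c4z.png",400,160,45,45,16,1.8)
E
```

```text
t 6.55 pos [0.5332 0.1693 0.2354] yaw 0.1254 F [ 0.1  0.9 -0.9] open 0.0133 q [0.19 0.63 1.87 0.   0.64 1.63]
(0.5332, 0.1693, 0.2168, 0.1254) -> travel [0.0, -0.0001, 0.031] dr [-0.0, 0.0012, 0.0] rows 0.4 0.0
```

View pics/c4z.png

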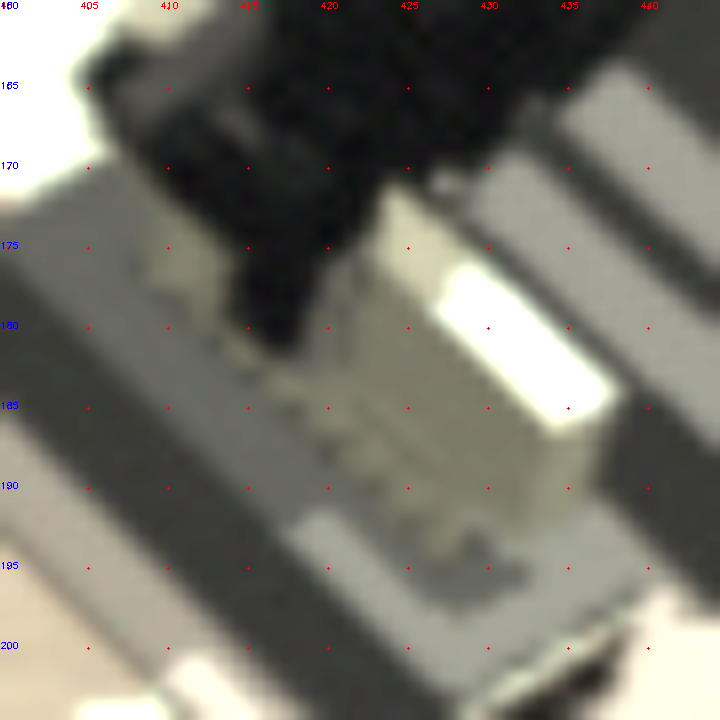

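The force is near zero with the teeth about 5 mm below the mouth by dead reckoning. Continue down.

Call:
carry_out --travel '[[0,0,0.005],[0,0,0.01],[0,0,0.015],[0,0,0.02],[0,0,0.02]]' --dr '[[0,0,0],[0,0,0],[0,0,0],[0,0,0],[0,0,0]]' --jaw '[-1,-1,-1,-1,-1]'

```text
t: 6.97
ee_pos: [0.5331, 0.1692, 0.2227]
tcp_rot: [0.0, 0.998, 0.063, -0.001]
force: [0.4, 0.5, -0.8]
opening: 0.0133
```

Call:
carry_out --travel '[[0,0,0.004],[0,0,0.008],[0,0,0.0095],[0,0,0.0095]]' --dr '[[0,0,0],[0,0,0],[0,0,0],[0,0,0]]' --jaw '[-1,-1,-1,-1]'

```text
t: 7.3
ee_pos: [0.533, 0.1692, 0.217]
tcp_rot: [0.0, 0.998, 0.063, -0.001]
force: [-0.9, 0.2, 0.5]
opening: 0.0134
```

```bash
python3 - <<'E'
from ov import *
from plant import optics
for n in('scene',):
    f=optics.grab_frame(n);pickle.dump(f,open(n+'5.pkl','wb'))
cmd((.5332,.1693,.2168,.1254))
zoom("scene5.pkl","pics/c5z.png",400,160,45,45,16,1.8)
E
```

```text
t 7.35 pos [0.533  0.1692 0.2171] yaw 0.1254 F [ 0.1 -0.5 -0.6] open 0.0135 q [0.19 0.66 1.88 0.   0.61 1.63]
(0.5332, 0.1693, 0.2168, 0.1254) -> travel [0.0003, -0.0001, 0.0004] dr [0.0001, 0.0023, 0.0] rows 0.0 0.0
```

View pics/c5z.png

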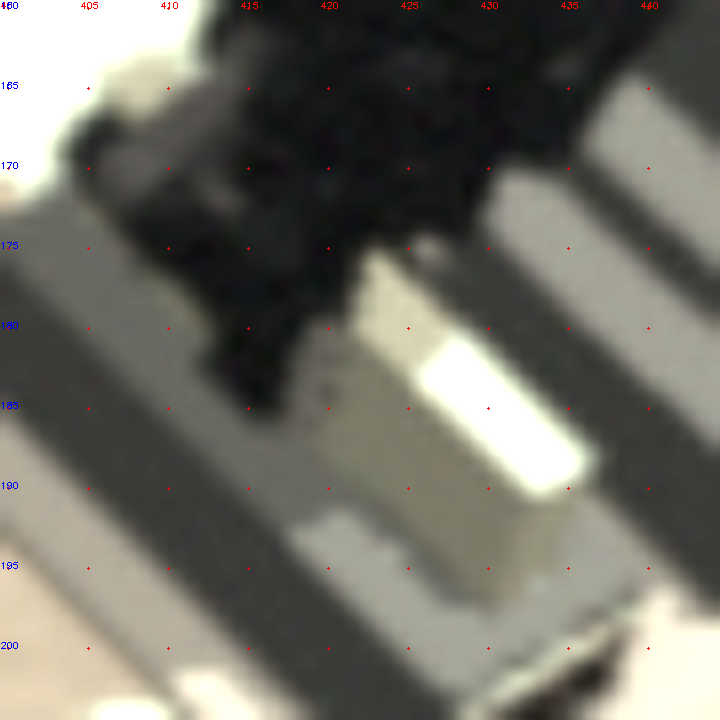

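The bar is at the block's top. I'll lower a touch until contact, then release.

Call:
carry_out --travel '[[0,0,0.0015],[0,0,0.0025],[0,0,0.0025]]' --dr '[[0,0,0],[0,0,0],[0,0,0]]' --jaw '[-1,-1,-1]'

```text
t: 7.6
ee_pos: [0.5329, 0.1692, 0.2167]
tcp_rot: [0.0, 0.998, 0.063, -0.001]
force: [-6.3, -1.7, 16.2]
opening: 0.0132
```

Call:
carry_out --travel '[[0,0,-0.001],[0,0,-0.001],[0,0,-0.001],[0,0,-0.001],[0,0,-0.001],[0,0,-0.03],[0,0,-0.08],[0,0,-0.15],[0,0,-0.19],[0,0,-0.19],[0,0,-0.19]]' --dr '[[0,0,0],[0,0,0],[0,0,0],[0,0,0],[0,0,0],[0,0,0],[0,0,0],[0,0,0],[0,0,0],[0,0,0],[0,0,0]]' --jaw '[-0.2,-0.2,-0.2,-0.2,-0.2,-0.2,-0.2,-0.2,-0.2,-0.2,-0.2]'

```text
t: 8.52
ee_pos: [0.5329, 0.1692, 0.3318]
tcp_rot: [-0.0, 0.998, 0.063, 0.001]
force: [-0.9, -0.4, -1.1]
opening: 0.0339
```

```bash
python3 - <<'E'
from ov import *
from plant import optics
for n in('scene','top'):
    f=optics.grab_frame(n);pickle.dump(f,open(n+'6.pkl','wb'))
cmd((.5358,.0074,.30,.4045))
zoom("scene6.pkl","pics/c6z.png",350,130,110,90,7,1.5,10)
zoom("top6.pkl","pics/t6z.png",320,150,100,75,8,1.5,10)
E
```

```text
t 8.62 pos [0.5327 0.1692 0.3298] yaw 0.1255 F [0.9 0.4 0.3] open 0.034 q [0.19 0.49 1.8  0.   0.85 1.63]
(0.5358, 0.0074, 0.3, 0.4045) -> travel [-0.0286, 0.2682, 0.0498] dr [-0.0003, 0.003, -0.3552] rows 3.9 2.2
```

View pics/c6z.png

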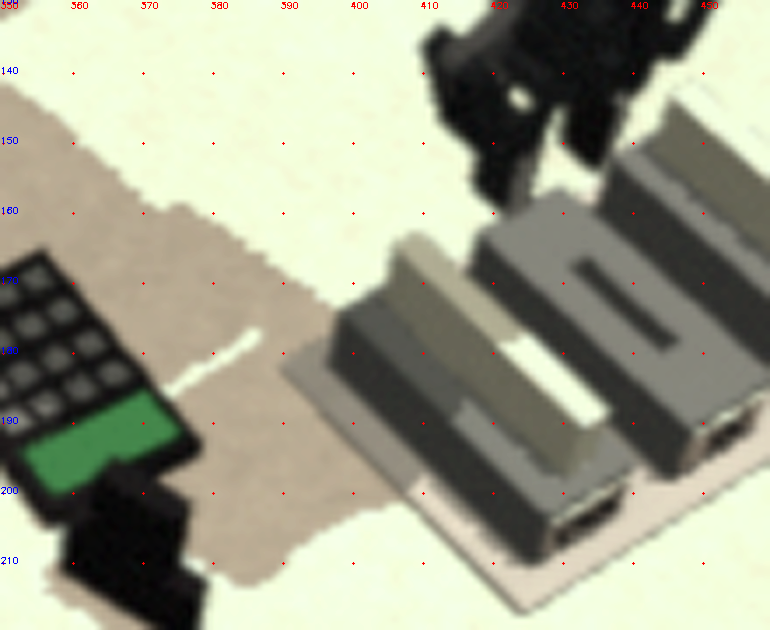

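View pics/t6z.png

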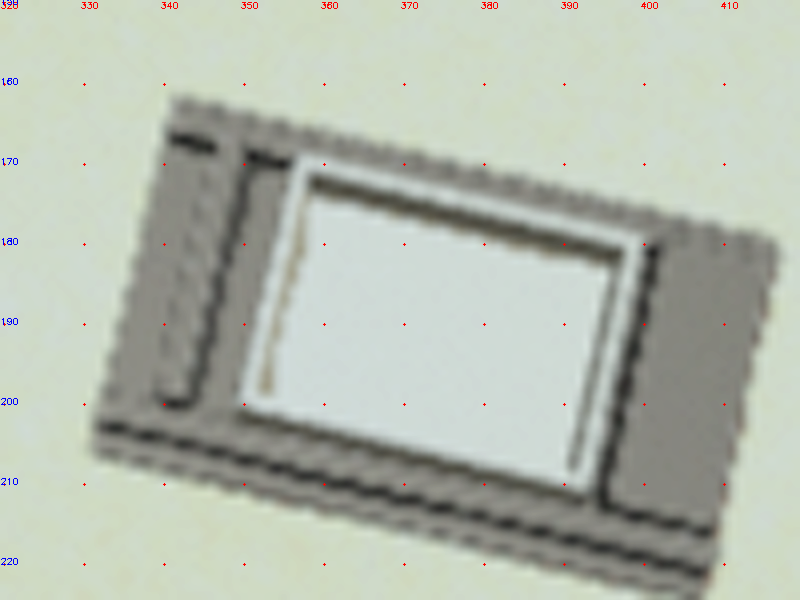

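The comb is seated in the long slot, with the bar flush on the block. Next is the dam, using the fit plus the y-shift of about +1.5 mm learnt from the slot.

```bash
python3 -c "
from g import *
cmd((.5363,.0089,.30,.4045),(.5363,.0089,.217,.4045))"
```

```text
t 8.62 pos [0.5327 0.1692 0.3298] yaw 0.1255 F [0.9 0.4 0.3] open 0.034 q [0.19 0.49 1.8  0.   0.85 1.63]
(0.5363, 0.0089, 0.3, 0.4045) -> travel [-0.0274, 0.2658, 0.0498] dr [-0.0003, 0.003, -0.3552] rows 3.9 2.2
(0.5363, 0.0089, 0.217, 0.4045) -> travel [-0.0271, 0.2658, 0.1881] dr [-0.0003, 0.003, -0.3552] rows 4.7 2.2
```

Call:
carry_out --travel '[[-0.0274,0.2658,0.0498],[-0.0274,0.2658,0.0498],[-0.0274,0.2658,0.0498],[-0.0274,0.2658,0.0498],[-0.0274,0.2658,0.0498],[-0.0274,0.2658,0.0498],[-0.0274,0.2658,0.0498],[-0.0274,0.2658,0.0498],[-0.0274,0.2658,0.0498]]' --dr '[[0,0.003,-0.3552],[0,0.003,-0.3552],[0,0.003,-0.3552],[0,0.003,-0.3552],[0,0.003,-0.3552],[0,0.003,-0.3552],[0,0.003,-0.3552],[0,0.003,-0.3552],[0,0.003,-0.3552]]' --jaw '[0,0,0,0,0,0,0,0,0]'

```text
t: 9.37
ee_pos: [0.5363, 0.0101, 0.2998]
tcp_rot: [-0.0, 0.979, 0.202, -0.0]
force: [0.3, -0.8, 0.4]
opening: 0.0426
```

```bash
python3 - <<'E'
from ov import *
from plant import optics
for n in('scene','top'):
    f=optics.grab_frame(n);pickle.dump(f,open(n+'7.pkl','wb'))
cmd((.5363,.0089,.217,.4045))
zoom("scene7.pkl","pics/c7z.png",320,130,100,100,6,1.5,10)
E
```

```text
t 9.47 pos [0.5363 0.01   0.3001] yaw 0.4062 F [0.5 0.1 0.1] open 0.0426 q [-0.1   0.5   1.89  0.    0.75  1.06]
(0.5363, 0.0089, 0.217, 0.4045) -> travel [-0.0008, 0.0017, 0.1384] dr [-0.0002, -0.0002, 0.0021] rows 2.0 0.0
```

View pics/c7z.png

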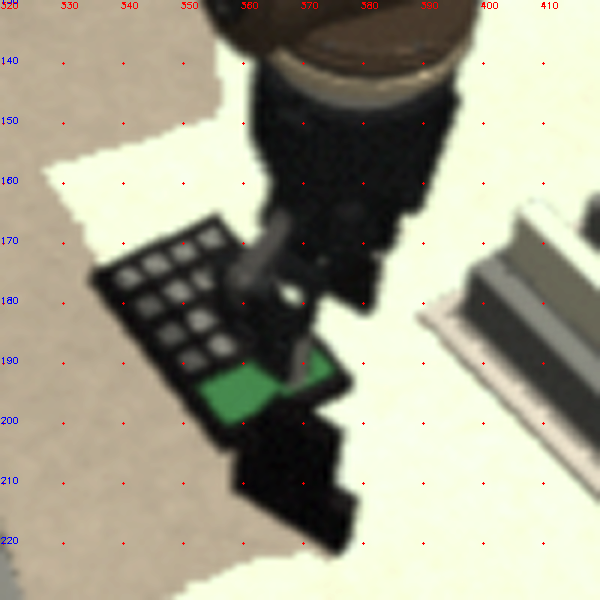

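Call:
carry_out --travel '[[-0.0008,0.0017,0.04],[-0.0008,0.0017,0.08],[-0.0008,0.0017,0.11],[-0.0008,0.0017,0.1384],[-0.0008,0.0017,0.1384]]' --dr '[[0,0,0],[0,0,0],[0,0,0],[0,0,0],[0,0,0]]' --jaw '[0,0,0,0,0]'

```text
t: 9.88
ee_pos: [0.5357, 0.0096, 0.2146]
tcp_rot: [-0.001, 0.979, 0.202, -0.002]
force: [-0.8, 0.2, 0.6]
opening: 0.0428
```

```bash
python3 - <<'E'
from ov import *
from plant import optics
for n in('scene','top'):
    f=optics.grab_frame(n);pickle.dump(f,open(n+'8.pkl','wb'))
cmd((.5363,.0089,.217,.4045))
zoom("scene8.pkl","pics/c8z.png",335,155,60,75,8,1.8,10)
E
```

```text
t 9.98 pos [0.5364 0.0094 0.2171] yaw 0.407 F [-0.1 -0.4  0.7] open 0.0431 q [-0.11  0.64  1.94  0.    0.57  1.06]
(0.5363, 0.0089, 0.217, 0.4045) -> travel [-0.0004, 0.0007, 0.0002] dr [-0.0007, 0.0007, 0.0032] rows 0.0 0.0
```

View pics/c8z.png

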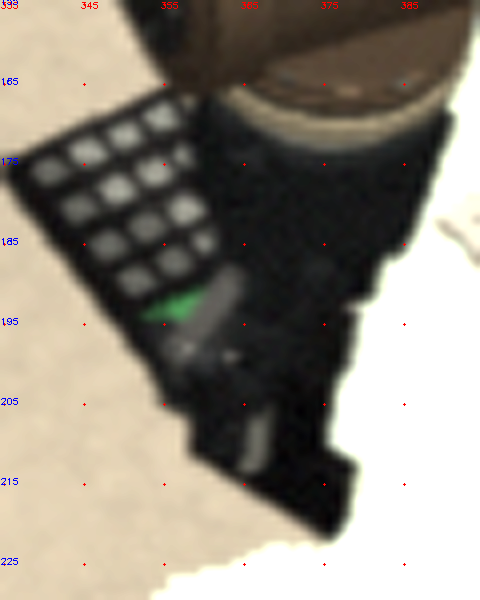

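The fingers straddle the tab, with the near one at (366,209). Close and lift.

Call:
carry_out --travel '[[0,0,0],[0,0,0],[0,0,0],[0,0,0],[0,0,0],[0,0,0],[0,0,0],[0,0,0]]' --dr '[[0,0,0],[0,0,0],[0,0,0],[0,0,0],[0,0,0],[0,0,0],[0,0,0],[0,0,0]]' --jaw '[-0.4,-0.5,-0.6,-1,-1,-1,-1,-1]'

```text
t: 10.65
ee_pos: [0.5366, 0.0094, 0.2179]
tcp_rot: [-0.0, 0.979, 0.202, 0.0]
force: [0.3, 0.9, 6.9]
opening: 0.0116
```

```bash
python3 -c "
from g import *
cmd((.5363,.0089,.30,.4045))"
```

```text
t 10.65 pos [0.5366 0.0094 0.2179] yaw 0.4069 F [0.3 0.9 6.9] open 0.0116 q [-0.11  0.63  1.94  0.    0.57  1.06]
(0.5363, 0.0089, 0.3, 0.4045) -> travel [-0.0006, 0.0006, -0.1368] dr [0.0001, -0.0009, 0.0031] rows 2.0 0.0
```

```bash
python3 -c "
from g import *
cmd((.5366,.0094,.33,.4069),(.5035,-.1546,.33,-.201),(.5035,-.1546,.273,-.201))"
```

```text
t 10.65 pos [0.5366 0.0094 0.2179] yaw 0.4069 F [0.3 0.9 6.9] open 0.0116 q [-0.11  0.63  1.94  0.    0.57  1.06]
(0.5366, 0.0094, 0.33, 0.4069) -> travel [0.0002, 0.0001, -0.1868] dr [0.0001, -0.0009, 0.0] rows 2.7 0.0
(0.5035, -0.1546, 0.33, -0.201) -> travel [-0.1586, 0.2293, -0.1869] dr [-0.0002, -0.0009, 0.774] rows 4.8 4.9
(0.5035, -0.1546, 0.273, -0.201) -> travel [-0.1587, 0.2292, -0.0919] dr [-0.0002, -0.0009, 0.774] rows 4.2 4.9
```

Call:
carry_out --travel '[[0,0,-0.04],[0,0,-0.1],[0,0,-0.16],[0,0,-0.187],[-0.1586,0.2293,-0.187],[-0.1586,0.2293,-0.187],[-0.1586,0.2293,-0.187],[-0.1586,0.2293,-0.187],[-0.1586,0.2293,-0.187],[-0.1586,0.2293,-0.187],[-0.1586,0.2293,-0.187],[-0.1586,0.2293,-0.187],[-0.1587,0.2292,-0.14],[-0.1587,0.2292,-0.0919],[-0.1587,0.2292,-0.0919],[-0.1587,0.2292,-0.0919]]' --dr '[[0,0,0],[0,0,0],[0,0,0],[0,0,0],[0,0,0.774],[0,0,0.774],[0,0,0.774],[0,0,0.774],[0,0,0.774],[0,0,0.774],[0,0,0.774],[0,0,0.774],[0,0,0.774],[0,0,0.774],[0,0,0.774],[0,0,0.774]]' --jaw '[-1,-1,-1,-1,-1,-1,-1,-1,-1,-1,-1,-1,-1,-1,-1,-1]'

```text
t: 11.98
ee_pos: [0.5038, -0.1535, 0.2726]
tcp_rot: [-0.001, 0.995, -0.099, -0.001]
force: [-0.7, 0.1, -1.4]
opening: 0.0113
```

```bash
cat >> ov.py <<'E'
def damov(fn,name,crop,sc,off=True,al=1.5):
    f=pickle.load(open(fn,"rb")); v=np.load("v0.npy")
    f["camera_matrix"]=f["camera_matrix"].copy(); f["pixels"]=cv2.convertScaleAbs(f["pixels"],alpha=al)
    if off: f["camera_matrix"][:2,2]+=v[17:19] if "scene" in fn else v[15:17]
    s,p,R=pose(); tx=R.as_matrix()[:,0]; yaw=np.arctan2(tx[1],tx[0]); z=p[2]-.2179
    e=box(.03,.006,z,z+.038)+box(.018,.006,z+.038,z+.078)
    st=plate+box(.047,.005,.008,.042,0,.084)+box(.047,.019,.008,.042,0,-.084)
    overlay(f,[((p[0],p[1],yaw),e,(255,255,0)),(v[:3],st,(255,0,0)),(v[3:6],trayrim,(0,0,255))],crop,sc,name)
E
python3 - <<'E'
from ov import *
from plant import optics
for n in('scene','top'):
    f=optics.grab_frame(n);pickle.dump(f,open(n+'9.pkl','wb'))
cmd((.5035,-.1546,.273,-.201))
zoom("scene9.pkl","pics/c9z.png",270,165,70,85,8,1.6,10)
damov("scene9.pkl","pics/c9o.png",(270,165,340,250),8)
zoom("top9.pkl","pics/t9z.png",310,140,120,90,6,1.5,10)
E
```

```text
t 12.08 pos [ 0.504  -0.1541  0.2742] yaw -0.1988 F [-0.9  0.1 -1.8] open 0.0112 q [-0.42  0.53  1.93  0.    0.68  1.35]
(0.5035, -0.1546, 0.273, -0.201) -> travel [-0.0007, 0.001, 0.002] dr [-0.0002, -0.0023, 0.0027] rows 0.0 0.0
```

View pics/c9z.png

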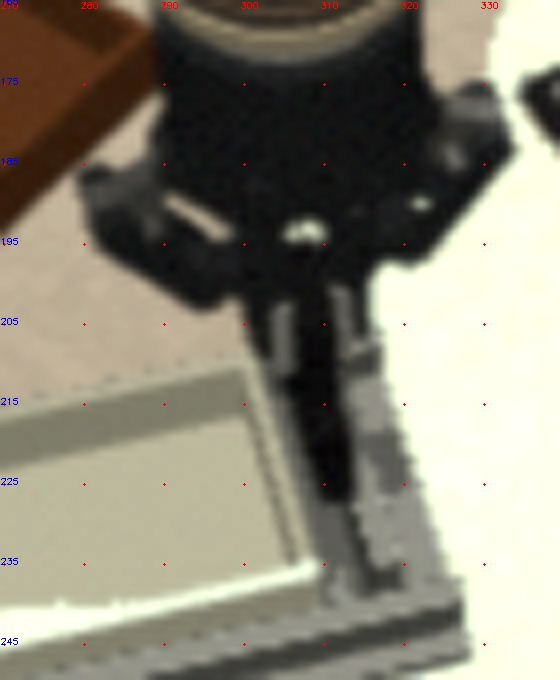

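View pics/c9o.png

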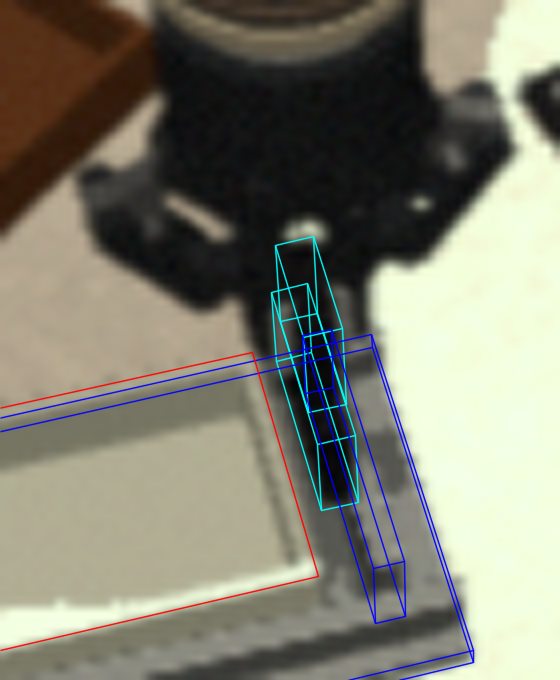

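View pics/t9z.png

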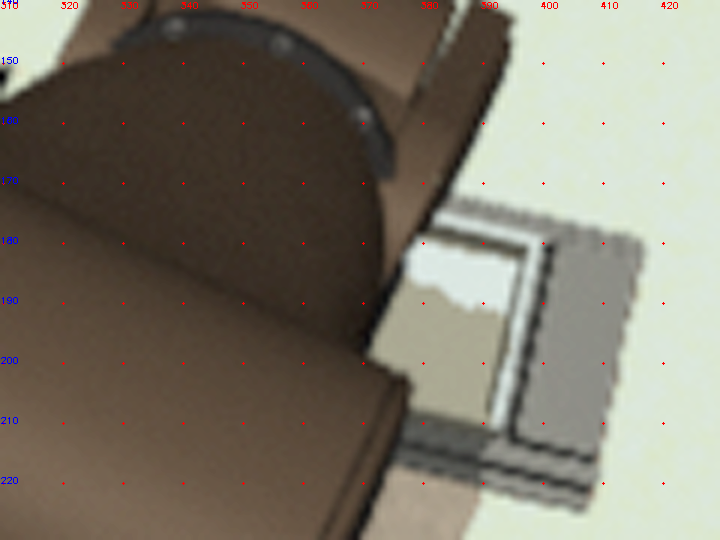

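```bash
python3 - <<'E'
from ov import *
zoom("scene9.pkl","pics/c9y.png",290,195,45,48,15,2.2,5)
f=pickle.load(open("scene9.pkl","rb"));v=np.load("v0.npy")
f["camera_matrix"]=f["camera_matrix"].copy();f["camera_matrix"][:2,2]+=v[17:19]
z=.2742-.2179;p=(.504,-.1541,-.1988)
print("dam +x end: bot -y(z4),bot +y, top -y,top+y; tab",proj(f,tf(p,[[.03,-.006,z+.004],[.03,.006,z+.004],[.03,-.006,z+.038],[.03,.006,z+.038],[-.03,-.006,z]])).round(1).tolist())
print("stop inner top",proj(f,tf(v[:3],[[.047,.079,.042],[-.047,.079,.042],[.047,.079,.008]])).round(1).tolist())
print("tray +y",proj(f,tf(v[3:6],[[.045,.06,.042],[-.045,.06,.042]])).round(1).tolist())
E
```

```text
dam +x end: bot -y(z4),bot +y, top -y,top+y; tab [[309.6, 227.4], [314.2, 226.4], [309.2, 219.9], [313.9, 218.8], [303.9, 209.6]]
stop inner top [[316.2, 235.5], [307.2, 206.4], [316.4, 242.4]]
tray +y [[309.3, 236.5], [301.1, 208.5]]
```

View pics/c9y.png

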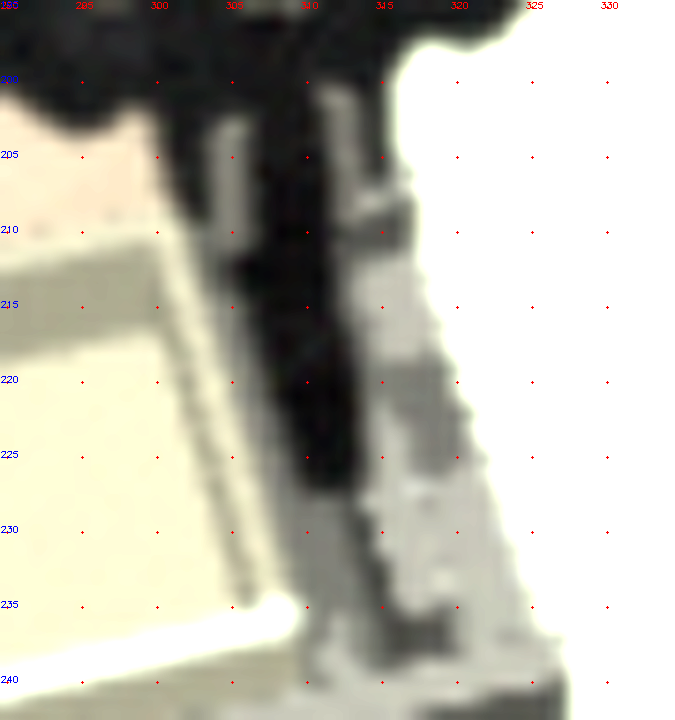

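The picture shows the dam about 2 mm toward the stop from the gap's centre (dam centre column 311.7 against gap centre 310.9 at row 230). Shift by −1.7 mm along the stand's y, then lower with checks.

```bash
python3 -c "
from g import *
cmd((.5037,-.1558,.274,-.201),(.5037,-.1558,.253,-.201))"
```

```text
t 12.08 pos [ 0.504  -0.1541  0.2742] yaw -0.1988 F [-0.9  0.1 -1.8] open 0.0112 q [-0.42  0.53  1.93  0.    0.68  1.35]
(0.5037, -0.1558, 0.274, -0.201) -> travel [0.0, 0.0029, 0.0003] dr [-0.0002, -0.0023, 0.0027] rows 0.0 0.0
(0.5037, -0.1558, 0.253, -0.201) -> travel [-0.0, 0.0029, 0.0353] dr [-0.0002, -0.0023, 0.0027] rows 0.5 0.0
```

Call:
carry_out --travel '[[0,0.0029,0],[0,0.0029,0],[0,0.0029,0.008],[0,0.0029,0.016],[0,0.0029,0.024],[0,0.0029,0.03],[0,0.0029,0.03]]' --dr '[[0,-0.0023,0.0027],[0,-0.0023,0.0027],[0,-0.0023,0.0027],[0,-0.0023,0.0027],[0,-0.0023,0.0027],[0,-0.0023,0.0027],[0,-0.0023,0.0027]]' --jaw '[-1,-1,-1,-1,-1,-1,-1]'

```text
t: 12.67
ee_pos: [0.5036, -0.1557, 0.2552]
tcp_rot: [-0.0, 0.995, -0.1, -0.001]
force: [-0.3, -0.5, -0.9]
opening: 0.0115
```

```bash
python3 - <<'E'
from ov import *
from plant import optics
for n in('scene',):
    f=optics.grab_frame(n);pickle.dump(f,open(n+'10.pkl','wb'))
cmd((.5037,-.1558,.245,-.201))
zoom("scene10.pkl","pics/c10y.png",290,195,45,48,15,2.2,5)
E
```

```text
t 12.72 pos [ 0.5037 -0.1558  0.2556] yaw -0.201 F [ 0.3  0.2 -1.8] open 0.0114 q [-0.43  0.56  1.94  0.    0.64  1.35]
(0.5037, -0.1558, 0.245, -0.201) -> travel [0.0001, 0.0, 0.0177] dr [-0.0005, 0.0015, -0.0001] rows 0.3 0.0
```

View pics/c10y.png

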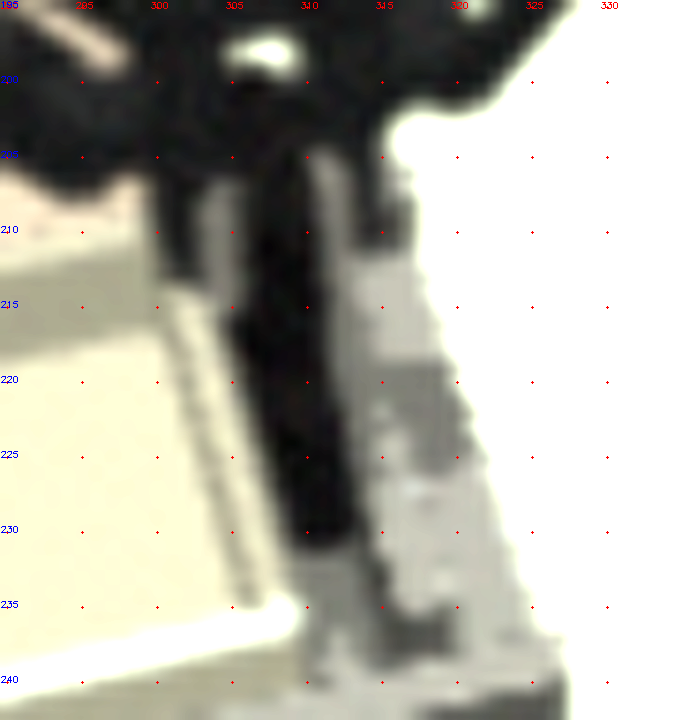

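The dam's end at columns 308.8–313.2 sits centred between the tray edge (~307.8) and the stop edge (~314.5). Continue down.

Call:
carry_out --travel '[[0,0,0.006],[0,0,0.012],[0,0,0.018],[0,0,0.018]]' --dr '[[0,0,0],[0,0,0],[0,0,0],[0,0,0]]' --jaw '[-1,-1,-1,-1]'

```text
t: 13.05
ee_pos: [0.5035, -0.1557, 0.2441]
tcp_rot: [-0.0, 0.995, -0.1, -0.001]
force: [-0.4, 0.6, -1.8]
opening: 0.0109
```

Call:
carry_out --travel '[[0,0,0.006],[0,0,0.012],[0,0,0.018],[0,0,0.024],[0,0,0.0265],[0,0,0.0265]]' --dr '[[0,0,0],[0,0,0],[0,0,0],[0,0,0],[0,0,0],[0,0,0]]' --jaw '[-1,-1,-1,-1,-1,-1]'

```text
t: 13.55
ee_pos: [0.5035, -0.1557, 0.2277]
tcp_rot: [-0.001, 0.995, -0.1, -0.001]
force: [0.5, -0.1, -1.3]
opening: 0.0112
```

```bash
python3 - <<'E'
from ov import *
from plant import optics
for n in('scene',):
    f=optics.grab_frame(n);pickle.dump(f,open(n+'11.pkl','wb'))
cmd((.5037,-.1558,.2259,-.201))
zoom("scene11.pkl","pics/c11y.png",285,195,50,53,14,2.0,5)
E
```

```text
t 13.6 pos [ 0.5035 -0.1557  0.2279] yaw -0.201 F [-0.5  0.8 -0.4] open 0.0113 q [-0.43  0.61  1.96  0.    0.58  1.35]
(0.5037, -0.1558, 0.2259, -0.201) -> travel [0.0004, 0.0001, 0.0034] dr [-0.0009, 0.0032, -0.0001] rows 0.0 0.0
```

View pics/c11y.png

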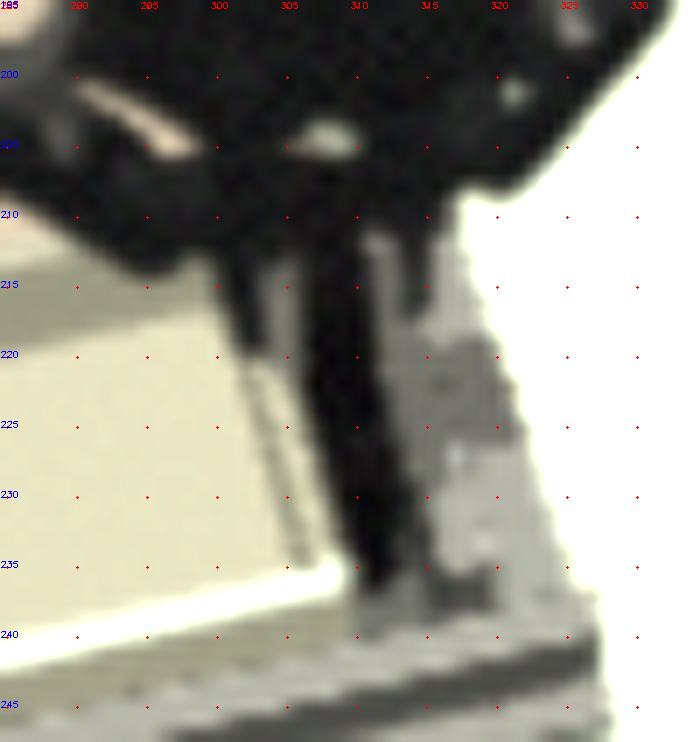

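Good: the dam is upright in the gap. Creep to floor contact (about 2 mm left).

Call:
carry_out --travel '[[0,0,0.002],[0,0,0.0034],[0,0,0.0034]]' --dr '[[0,0,0],[0,0,0],[0,0,0]]' --jaw '[-1,-1,-1]'

```text
t: 13.85
ee_pos: [0.5035, -0.1557, 0.226]
tcp_rot: [-0.0, 0.995, -0.1, -0.001]
force: [-0.1, -0.1, -2.2]
opening: 0.0113
```

Call:
carry_out --travel '[[0,0,0.0015],[0,0,0.0015]]' --dr '[[0,0,0],[0,0,0]]' --jaw '[-1,-1]'

```text
t: 14.02
ee_pos: [0.5035, -0.1557, 0.2259]
tcp_rot: [-0.0, 0.995, -0.1, -0.001]
force: [-2.5, 0.9, 10.3]
opening: 0.0112
```

The floor reacts at exactly the predicted height. Release and retreat up.

Call:
carry_out --travel '[[0,0,-0.0005],[0,0,-0.0005],[0,0,-0.0005],[0,0,-0.0005],[0,0,-0.0005],[0,0,-0.02],[0,0,-0.06],[0,0,-0.11],[0,0,-0.15],[0,0,-0.15]]' --dr '[[0,0,0],[0,0,0],[0,0,0],[0,0,0],[0,0,0],[0,0,0],[0,0,0],[0,0,0],[0,0,0],[0,0,0]]' --jaw '[-0.4,-0.4,-0.4,-0.4,-0.4,-0.4,-0.4,-0.4,-0.4,-0.4]'

```text
t: 14.85
ee_pos: [0.5041, -0.1559, 0.3199]
tcp_rot: [0.001, 0.995, -0.1, 0.002]
force: [-0.1, -0.2, -0.3]
opening: 0.0256
```

```bash
python3 - <<'E'
from ov import *
from plant import optics
for n in('scene',"top"):
    f=optics.grab_frame(n);pickle.dump(f,open(n+'12.pkl','wb'))
cmd((.5037,-.1558,.2259,-.201))
zoom("scene12.pkl","pics/c12y.png",230,170,110,100,7,1.7,10)
zoom("scene12.pkl","pics/c12z.png",290,190,45,58,12,2.,5)
E
```

```text
t 14.95 pos [ 0.5036 -0.1557  0.3165] yaw -0.2009 F [-0.1 -0.1  0.1] open 0.0254 q [-0.43  0.47  1.89  0.    0.78  1.35]
(0.5037, -0.1558, 0.2259, -0.201) -> travel [0.0003, 0.0001, 0.1509] dr [-0.0001, -0.0001, 0.0001] rows 2.2 0.0
```

View pics/c12y.png

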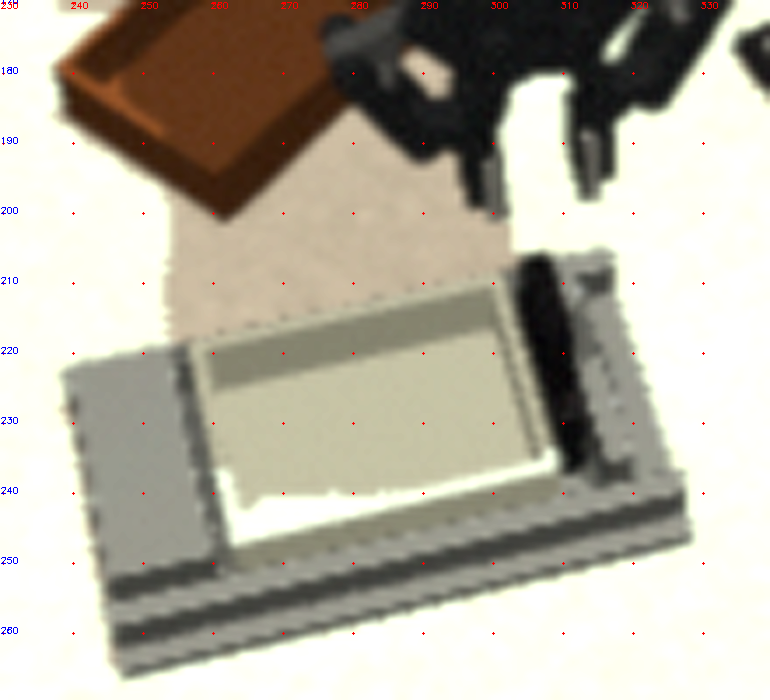

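View pics/c12z.png

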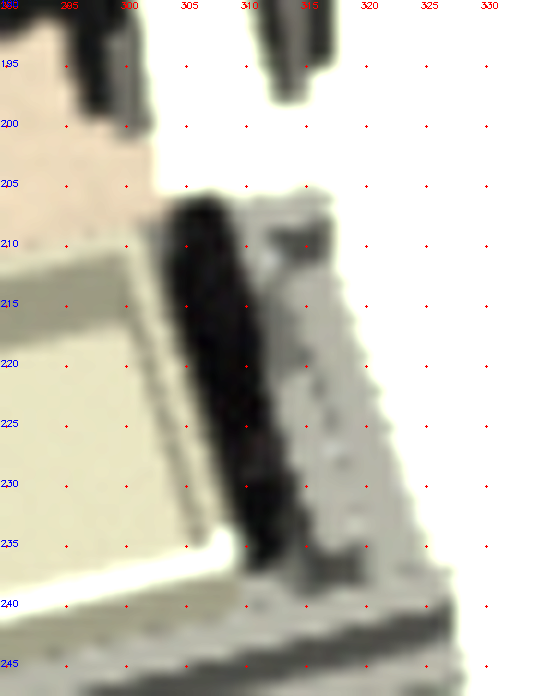

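The dam stands upright and free in the gap. To push, I'll use closed fingers on the inner face of the tray's +y wall. The gripper is turned 90° so its knuckles clear the tab, and tilted 15° so the tips touch low on the wall and the body leans away from the dam.

```bash
cat > push.py <<'E'
from g import *
yaw=-.201; O=np.array([.4893,-.2243]); th=np.deg2rad(15)
Rt=down(yaw+np.pi/2)*Ro.from_rotvec([0,th,0])
def tcp(xs,yc,zc):
    c,s=np.cos(yaw),np.sin(yaw)
    P=np.array([O[0]+c*xs-s*yc,O[1]+s*xs+c*yc,zc]); return P-Rt.apply([.011,0,.173])
def tell(*L):
    st,p,R=pose(); c=p+R.apply([.011,0,.173]); d=c[:2]-O
    print("t",round(st["t"],2),"TCP",p.round(4),"contact pt stand x,y,z:",round(np.cos(yaw)*d[0]+np.sin(yaw)*d[1],4),round(-np.sin(yaw)*d[0]+np.cos(yaw)*d[1],4),round(c[2],4),"F",st["force"].round(1),"Fy_stand",round(-np.sin(yaw)*st["force"][0]+np.cos(yaw)*st["force"][1],2))
    print("stand y in tool/0.6 per mm",(R.inv().apply([-np.sin(yaw)*.001,np.cos(yaw)*.001,0])/.6).round(5),"up per mm",(R.inv().apply([0,0,.001])/.6).round(5))
    for q in L:
        t=tcp(*q); d=R.inv().apply(t-p)/.6; w=(R.inv()*Rt).as_rotvec()/np.deg2rad(45)
        print(q,t.round(4),"travel",d.round(4).tolist(),"dr",w.round(4).tolist())
E
python3 -c "
from push import *
tell((0,.035,.125),(0,.035,.06),(0,.035,.024))"
```

```text
t 14.95 TCP [ 0.5036 -0.1557  0.3165] contact pt stand x,y,z: 0.0113 0.0701 0.1435 F [-0.1 -0.1  0.1] Fy_stand -0.17
stand y in tool/0.6 per mm [ 0.      -0.00167  0.     ] up per mm [ 0.      -0.      -0.00167]
(0, 0.035, 0.125) [ 0.4852 -0.2443  0.2893] travel [-0.0005, 0.1508, 0.0453] dr [0.2616, 0.2615, -1.9874]
(0, 0.035, 0.06) [ 0.4852 -0.2443  0.2243] travel [-0.0005, 0.1508, 0.1537] dr [0.2616, 0.2615, -1.9874]
(0, 0.035, 0.024) [ 0.4852 -0.2443  0.1883] travel [-0.0005, 0.1508, 0.2137] dr [0.2616, 0.2615, -1.9874]
```

Call:
carry_out --travel '[[0,0.1508,0],[0,0.1508,0],[0,0.1508,0],[0,0.1508,0],[0,0.1508,0],[0,0.1508,0],[0,0.1508,0],[0,0.1508,0]]' --dr '[[0,0,-0.99],[0,0,-0.99],[0,0,-0.99],[0,0,-0.99],[0,0,-0.99],[0,0,-0.99],[0,0,-0.99],[0,0,-0.99]]' --jaw '[-1,-1,-1,-1,-1,-1,-1,-1]'

```text
t: 15.62
ee_pos: [0.4853, -0.2444, 0.315]
tcp_rot: [-0.001, 0.958, 0.285, -0.001]
force: [0.7, -0.0, -0.4]
opening: 0.0001
```

```bash
python3 -c "
from push import *
tell((0,.035,.125),(0,.035,.06),(0,.035,.024)); print(ctrl.read_state()['qpos'])"
```

```text
t 15.62 TCP [ 0.4853 -0.2444  0.315 ] contact pt stand x,y,z: 0.0076 -0.0126 0.142 F [ 0.7 -0.  -0.4] Fy_stand 0.13
stand y in tool/0.6 per mm [ 0.00117 -0.00119  0.     ] up per mm [-0.      -0.      -0.00167]
(0, 0.035, 0.125) [ 0.4852 -0.2443  0.2893] travel [0.0, -0.0001, 0.043] dr [0.1288, 0.3156, -1.0018]
(0, 0.035, 0.06) [ 0.4852 -0.2443  0.2243] travel [0.0001, 0.0001, 0.1513] dr [0.1288, 0.3156, -1.0018]
(0, 0.035, 0.024) [ 0.4852 -0.2443  0.1883] travel [0.0001, 0.0003, 0.2113] dr [0.1288, 0.3156, -1.0018]
[-5.88091634e-01  4.88832694e-01  1.85531921e+00  1.61688266e-04
  7.99795684e-01  4.03915461e-01]
```

Call:
carry_out --travel '[[0,0,0.043],[0,0,0.043],[0,0,0.043],[0,0,0.043],[0,0,0.043],[0,0,0.043],[0,0,0.043],[0,0,0.043],[0,0,0.1],[0,0,0.15],[0,0,0.15],[0,0,0.15]]' --dr '[[0.1288,0.3156,-1],[0.1288,0.3156,-1],[0.1288,0.3156,-1],[0.1288,0.3156,-1],[0.1288,0.3156,-1],[0.1288,0.3156,-1],[0.1288,0.3156,-1],[0.1288,0.3156,-1],[0.1288,0.3156,-1],[0.1288,0.3156,-1],[0.1288,0.3156,-1],[0.1288,0.3156,-1]]' --jaw '[-1,-1,-1,-1,-1,-1,-1,-1,-1,-1,-1,-1]'

```text
t: 16.62
ee_pos: [0.485, -0.2441, 0.224]
tcp_rot: [-0.084, 0.769, 0.625, 0.1]
force: [-0.0, -0.1, 0.2]
opening: 0.0002
```

```bash
python3 - <<'E'
from ov import *
from push import *
from plant import optics
for n in('scene',"top"):
    f=optics.grab_frame(n);pickle.dump(f,open(n+'13.pkl','wb'))
tell((0,.035,.024))
zoom("scene13.pkl","pics/c13y.png",230,160,110,110,7,1.7,10)
E
```

```text
t 16.72 TCP [ 0.4854 -0.2444  0.226 ] contact pt stand x,y,z: 0.0004 0.0348 0.0617 F [ 0.  -0.5  0.3] Fy_stand -0.46
stand y in tool/0.6 per mm [ 1.61e-03 -1.00e-05  4.30e-04] up per mm [ 0.00043  0.      -0.00161]
(0, 0.035, 0.024) [ 0.4852 -0.2443  0.1883] travel [-0.0161, -0.0004, 0.0608] dr [0.0011, 0.0007, -0.0038]
```

View pics/c13y.png

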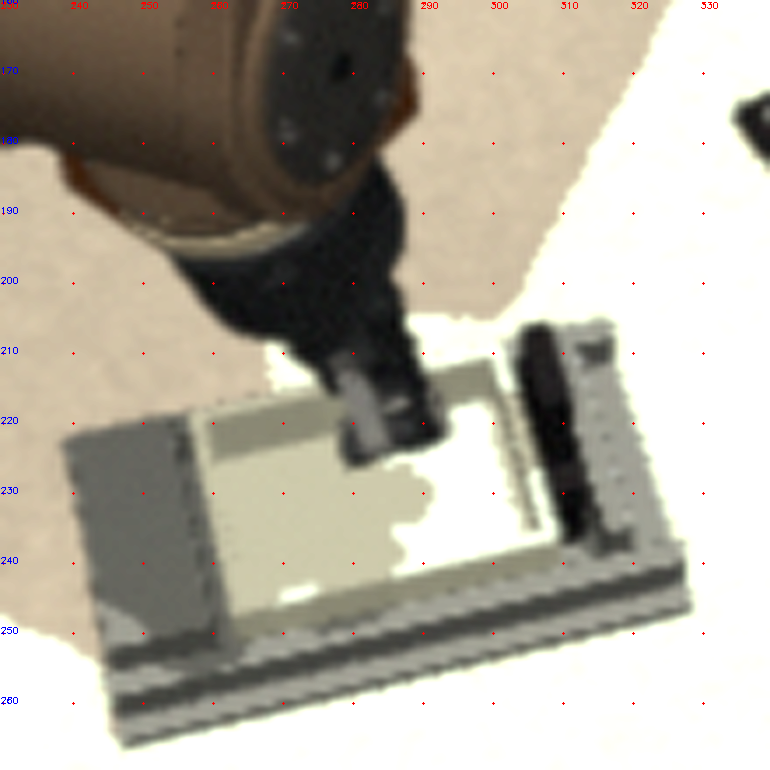

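The fingers are over the tray interior, well clear of the dam. Descend.

Call:
carry_out --travel '[[-0.008,0,0.03],[-0.016,0,0.055],[-0.016,0,0.06],[-0.016,0,0.06],[-0.016,0,0.06]]' --dr '[[0,0,0],[0,0,0],[0,0,0],[0,0,0],[0,0,0]]' --jaw '[-1,-1,-1,-1,-1]'

```text
t: 17.13
ee_pos: [0.4857, -0.2445, 0.19]
tcp_rot: [-0.082, 0.769, 0.626, 0.101]
force: [0.9, 0.9, -0.0]
opening: 0.0001
```

```bash
python3 - <<'E'
from push import *
tell((0,.052,.024),(0,.056,.024))
E
```

```text
t 17.13 TCP [ 0.4857 -0.2445  0.19  ] contact pt stand x,y,z: 0.0009 0.0347 0.0257 F [ 0.9  0.9 -0. ] Fy_stand 1.1
stand y in tool/0.6 per mm [ 1.61e-03 -1.00e-05  4.30e-04] up per mm [ 0.00043  0.      -0.00161]
(0, 0.052, 0.024) [ 0.4886 -0.2276  0.1883] travel [0.0267, -0.001, 0.0102] dr [0.0027, 0.0014, -0.0038]
(0, 0.056, 0.024) [ 0.4894 -0.2237  0.1883] travel [0.0332, -0.001, 0.0119] dr [0.0027, 0.0014, -0.0038]
```

Call:
carry_out --travel '[[0.01,-0.001,0.005],[0.02,-0.001,0.008],[0.0267,-0.001,0.0102],[0.0267,-0.001,0.0102]]' --dr '[[0,0,0],[0,0,0],[0,0,0],[0,0,0]]' --jaw '[-1,-1,-1,-1]'

```text
t: 17.47
ee_pos: [0.4888, -0.2266, 0.1886]
tcp_rot: [-0.082, 0.769, 0.626, 0.101]
force: [0.1, -0.2, -0.8]
opening: -0.0003
```

```bash
python3 - <<'E'
from ov import *
from push import *
from plant import optics
for n in('scene',):
    f=optics.grab_frame(n);pickle.dump(f,open(n+'14.pkl','wb'))
tell((0,.055,.024),(0,.058,.024))
zoom("scene14.pkl","pics/c14y.png",270,180,60,65,11,1.9,5)
E
```

```text
t 17.52 TCP [ 0.4888 -0.227   0.1885] contact pt stand x,y,z: 0.0004 0.0525 0.0242 F [-0.1 -0.  -0.4] Fy_stand -0.04
stand y in tool/0.6 per mm [ 0.00161 -0.       0.00043] up per mm [ 0.00043  0.      -0.00161]
(0, 0.055, 0.024) [ 0.4892 -0.2247  0.1883] travel [0.0036, -0.0, 0.0015] dr [0.0026, 0.0015, -0.0026]
(0, 0.058, 0.024) [ 0.4898 -0.2218  0.1883] travel [0.0085, -0.0, 0.0027] dr [0.0026, 0.0015, -0.0026]
```

View pics/c14y.png

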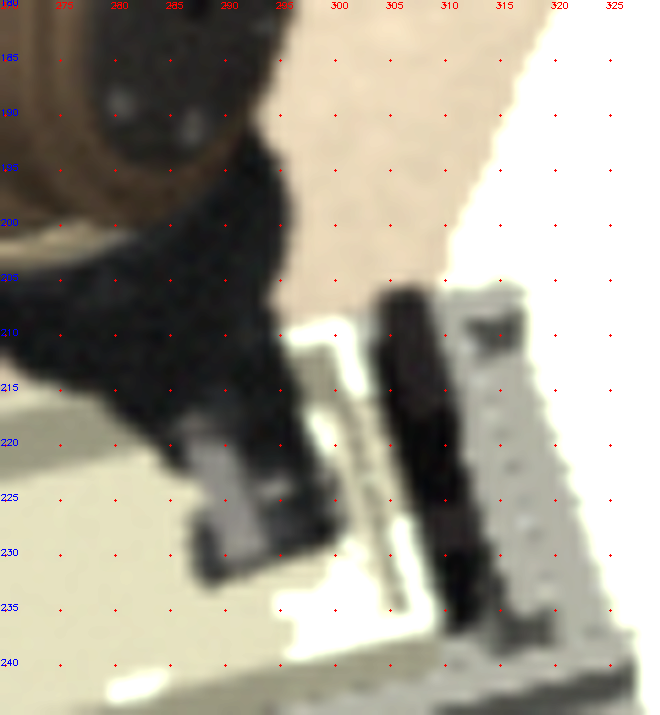

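Call:
carry_out --travel '[[0.0016,0,0.0004],[0.0032,0,0.0009],[0.0048,0,0.0013],[0.0064,0,0.0017],[0.0064,0,0.0017]]' --dr '[[0,0,0],[0,0,0],[0,0,0],[0,0,0],[0,0,0]]' --jaw '[-1,-1,-1,-1,-1]'

```text
t: 17.93
ee_pos: [0.4896, -0.223, 0.1885]
tcp_rot: [-0.082, 0.769, 0.626, 0.101]
force: [-0.0, -0.5, 0.3]
opening: -0.0002
```

```bash
python3 -c "
from push import *
tell()"
```

```text
t 17.93 TCP [ 0.4896 -0.223   0.1885] contact pt stand x,y,z: 0.0004 0.0565 0.0242 F [-0.  -0.5  0.3] Fy_stand -0.53
stand y in tool/0.6 per mm [ 0.00161 -0.       0.00043] up per mm [ 0.00043  0.      -0.00161]
```

Call:
carry_out --travel '[[0.0008,0,0.0002],[0.0016,0,0.0004],[0.0024,0,0.0006],[0.0032,0,0.0009],[0.004,0,0.0011],[0.0048,0,0.0013],[0.0048,0,0.0013]]' --dr '[[0,0,0],[0,0,0],[0,0,0],[0,0,0],[0,0,0],[0,0,0],[0,0,0]]' --jaw '[-1,-1,-1,-1,-1,-1,-1]'

```text
t: 18.52
ee_pos: [0.4902, -0.2201, 0.1885]
tcp_rot: [-0.081, 0.769, 0.626, 0.101]
force: [0.1, -1.4, -0.0]
opening: 0.0
```

```bash
python3 -c "
from push import *
tell()"
```

```text
t 18.52 TCP [ 0.4902 -0.2201  0.1885] contact pt stand x,y,z: 0.0005 0.0595 0.0242 F [ 0.1 -1.4 -0. ] Fy_stand -1.36
stand y in tool/0.6 per mm [ 0.00161 -0.       0.00043] up per mm [ 0.00043  0.      -0.00161]
```

Call:
carry_out --travel '[[0.0008,0,0.0002],[0.0016,0,0.0004],[0.0024,0,0.0006],[0.0024,0,0.0006]]' --dr '[[0,0,0],[0,0,0],[0,0,0],[0,0,0]]' --jaw '[-1,-1,-1,-1]'

```text
t: 18.85
ee_pos: [0.4906, -0.2186, 0.1885]
tcp_rot: [-0.081, 0.769, 0.626, 0.101]
force: [-0.1, -1.9, -0.9]
opening: 0.0003
```

```bash
python3 - <<'E'
from ov import *
from push import *
from plant import optics
for n in('scene','top'):
    f=optics.grab_frame(n);pickle.dump(f,open(n+'15.pkl','wb'))
tell()
zoom("scene15.pkl","pics/c15y.png",270,180,60,65,11,1.9,5)
E
```

```text
t 18.95 TCP [ 0.4906 -0.2187  0.1885] contact pt stand x,y,z: 0.0005 0.061 0.0242 F [ 0.3 -2.3 -0.8] Fy_stand -2.14
stand y in tool/0.6 per mm [ 0.00161 -0.       0.00043] up per mm [ 0.00043  0.      -0.00161]
```

View pics/c15y.png

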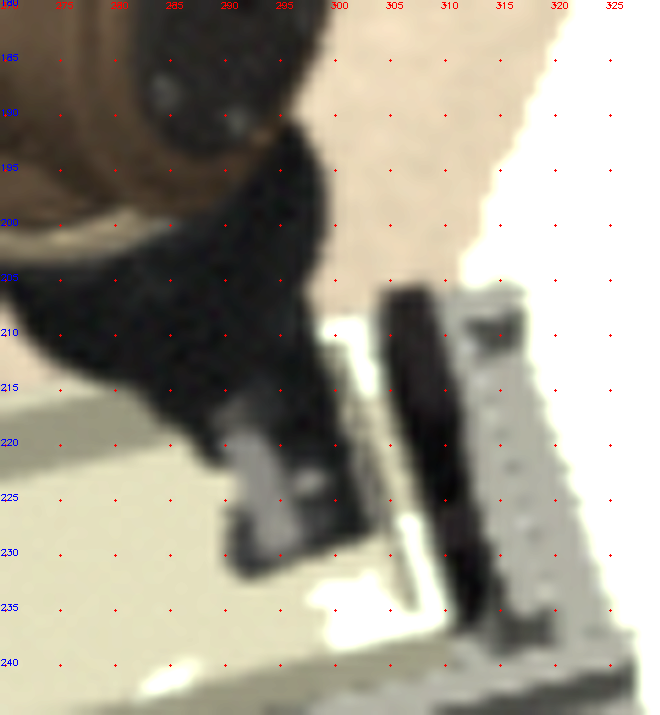

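The tray is sliding (about 2 N of friction) and nearing the dam. Continue gently.

Call:
carry_out --travel '[[0.0008,0,0.0002],[0.0016,0,0.0004],[0.0024,0,0.0006],[0.0024,0,0.0006]]' --dr '[[0,0,0],[0,0,0],[0,0,0],[0,0,0]]' --jaw '[-1,-1,-1,-1]'

```text
t: 19.28
ee_pos: [0.4909, -0.2171, 0.1886]
tcp_rot: [-0.081, 0.769, 0.626, 0.101]
force: [-0.9, -1.4, -0.3]
opening: 0.0002
```

Call:
carry_out --travel '[[0.0008,0,0.0002],[0.0016,0,0.0004],[0.0016,0,0.0004]]' --dr '[[0,0,0],[0,0,0],[0,0,0]]' --jaw '[-1,-1,-1]'

```text
t: 19.53
ee_pos: [0.4911, -0.2162, 0.1886]
tcp_rot: [-0.081, 0.769, 0.626, 0.101]
force: [-2.1, -3.9, -0.4]
opening: 0.0
```

```bash
python3 - <<'E'
from ov import *
from push import *
from plant import optics
for n in('scene','top'):
    f=optics.grab_frame(n);pickle.dump(f,open(n+'16.pkl','wb'))
tell()
zoom("scene16.pkl","pics/c16y.png",280,195,55,55,12,1.9,5)
E
```

```text
t 19.63 TCP [ 0.4911 -0.2162  0.1886] contact pt stand x,y,z: 0.0006 0.0634 0.0243 F [-1.3 -4.1 -1.2] Fy_stand -4.3
stand y in tool/0.6 per mm [ 0.00161 -0.       0.00043] up per mm [ 0.00043  0.      -0.00161]
```

View pics/c16y.png

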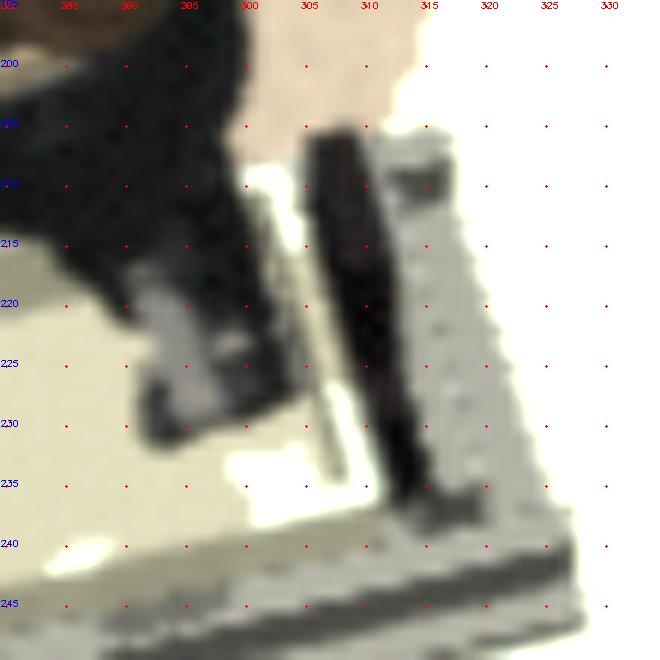

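Call:
carry_out --travel '[[0.0008,0,0.0002],[0.0008,0,0.0002],[0.0008,0,0.0002]]' --dr '[[0,0,0],[0,0,0],[0,0,0]]' --jaw '[-1,-1,-1]'

```text
t: 19.88
ee_pos: [0.4911, -0.216, 0.1886]
tcp_rot: [-0.081, 0.769, 0.626, 0.101]
force: [-2.0, -6.8, -0.1]
opening: 0.0001
```

```bash
python3 -c "
from push import *
tell()"
```

```text
t 19.88 TCP [ 0.4911 -0.216   0.1886] contact pt stand x,y,z: 0.0006 0.0636 0.0242 F [-2.  -6.8 -0.1] Fy_stand -7.03
stand y in tool/0.6 per mm [ 0.00161 -0.       0.00043] up per mm [ 0.00043  0.      -0.00161]
```

Call:
carry_out --travel '[[0.0008,0,0.0002],[0.0008,0,0.0002],[0.0008,0,0.0002],[0.0008,0,0.0002],[0.0008,0,0.0002],[0.0008,0,0.0002]]' --dr '[[0,0,0],[0,0,0],[0,0,0],[0,0,0],[0,0,0],[0,0,0]]' --jaw '[-1,-1,-1,-1,-1,-1]'

```text
t: 20.38
ee_pos: [0.4911, -0.2159, 0.1886]
tcp_rot: [-0.081, 0.769, 0.626, 0.101]
force: [-3.8, -7.3, -0.2]
opening: -0.0005
```

```bash
python3 - <<'E'
from ov import *
from push import *
from plant import optics
for n in('scene','top'):
    f=optics.grab_frame(n);pickle.dump(f,open(n+'17.pkl','wb'));cv2.imwrite(f"pics/{n}17.png",f["pixels"])
tell()
zoom("scene17.pkl","pics/c17y.png",280,195,55,55,12,1.9,5)
E
```

```text
t 20.48 TCP [ 0.4911 -0.2158  0.1886] contact pt stand x,y,z: 0.0006 0.0636 0.0242 F [-3.3 -7.5 -0.7] Fy_stand -8.0
stand y in tool/0.6 per mm [ 0.00161 -0.       0.00043] up per mm [ 0.00043  0.      -0.00161]
```

View pics/c17y.png

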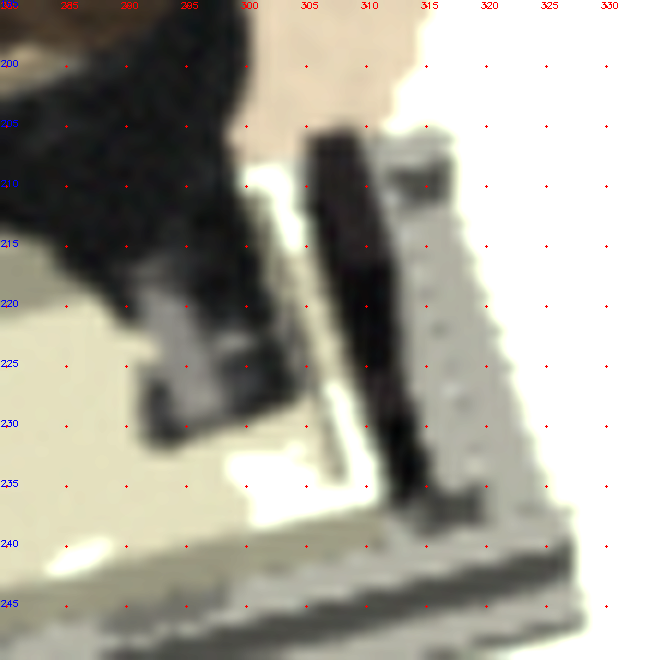

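View pics/scene17.png

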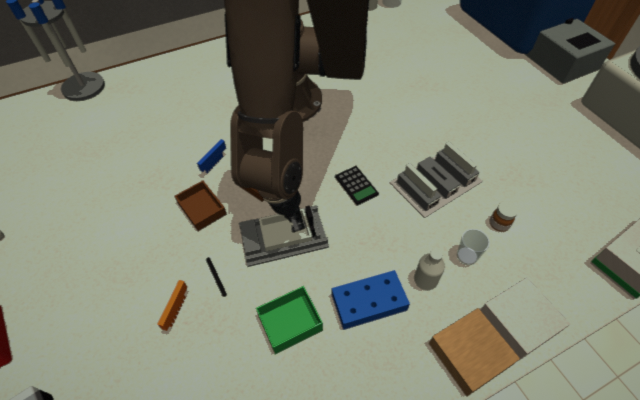

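```bash
python3 - <<'E'
from ov import *
from push import *
from plant import optics
for i in range(8):
    f=optics.grab_frame("scene" if i%2 else "top"); s=ctrl.read_state(); print(s["force"].round(1),s["ee_pos"].round(4))
v=np.load("v0.npy")
# overlay final expected: tray at stop+dam contact
f=pickle.load(open("scene17.pkl","rb"));f["camera_matrix"]=f["camera_matrix"].copy();f["camera_matrix"][:2,2]+=v[17:19]
c,s_=np.cos(v[2]),np.sin(v[2])
def at(y): return (v[0]-s_*y,v[1]+c*y,v[2])
overlay(f,[(at(.007),trayrim,(0,0,255)),(at(.073),box(.03,.006,.008,.046)+box(.018,.006,.046,.086),(255,255,0)),(v[:3],box(.047,.005,.008,.042,0,.084),(255,0,0))],(230,180,340,270),7,"pics/fin.png")
E
```

```text
[-2.8 -6.6 -0.6] [ 0.4911 -0.2158  0.1886]
[-3.6 -6.4  0.1] [ 0.4911 -0.2158  0.1886]
[-2.2 -6.8 -1. ] [ 0.4911 -0.2159  0.1886]
[-2.5 -7.6 -0.5] [ 0.4911 -0.2159  0.1886]
[-2.7 -7.  -0.8] [ 0.4911 -0.2158  0.1886]
[-2.7 -7.  -0.8] [ 0.4911 -0.2159  0.1886]
[-3.3 -6.7 -0.3] [ 0.4911 -0.2159  0.1886]
[-3.9 -7.  -0.1] [ 0.4911 -0.2159  0.1886]
```

View pics/fin.png

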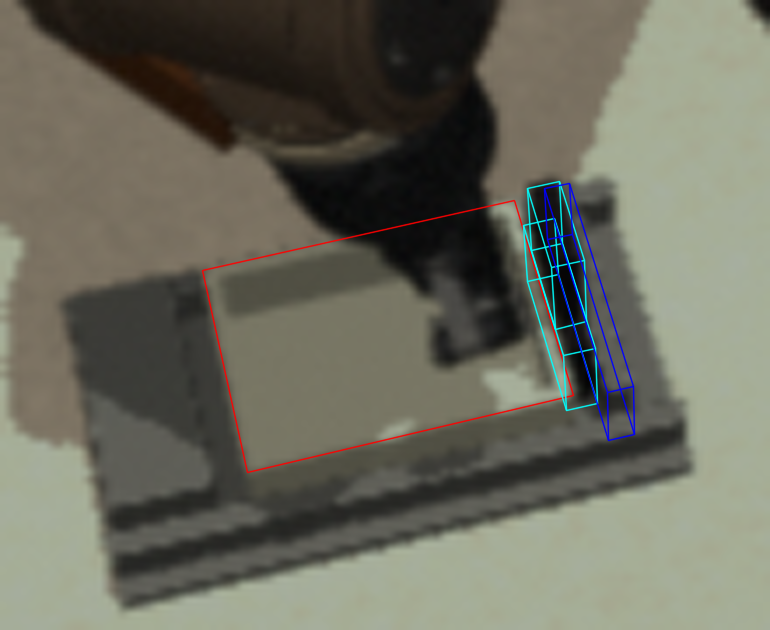

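The final state matches the predicted clamped layout, the push is steady at about 7.5 N, and nothing creeps. Handing in.

```bash
python3 -c "
from plant import workorder
print(workorder.job_done())"
```

```text
the job is handed in; nothing more can be done
None
```

I handed the job in at about 21 s, still holding a gentle push on the tray; the hand-in reports no verdict.

- **Comb:** I lifted it out of the tray and lowered it into the long-slot holder. It met almost no force on the way in, touched down at the predicted height, and the picture after release shows the bar flush on the block.
- **Dam:** I lowered it upright into the wide gap beside the slim stop, about 17 mm by my measurement. It met no side force, reached the floor at the height expected for fully down, and I released it there. I never went near the narrow gap.
- **Clamping:** I pushed on the inside of the tray's end wall with closed fingers, never touching the dam. Motion stopped as the force rose. It then held at about 7–8 N with no creep over the last eight readings.

**Checks that disagreed or are less certain:**
- **Camera offset:** The two cameras disagreed by about 2 px, and the comb and dam checks gave slightly different offsets, about 1.5 mm and 0.7 mm. I made the final alignments by comparing the parts within one picture instead.
- **Flushness:** I judged that the dam is flush and the tray flat from the scene picture and the force signature only. The clamped outline matches to about a pixel.
- **Bystanders:** They look unmoved in the last picture, but I did not measure them. One of the brown trays is partly hidden behind the arm there.

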